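Put the carvings on their own plinths

ROBOT

A 6-joint arm with a two-finger parallel gripper is mounted at the origin on the work surface. World frame = base frame: x ahead of the robot, y to its left, z up, the work surface at z = 0. Lengths are in m, angles in rad, forces in N, time in s.
With the tool pointing down it reaches from about 0.225 to 0.725 m from the base axis. Payload 3.1 kg.
Tool frame: the origin (TCP) lies on the centre line of the jaws, within the pads' length; the fingertips stand 14 mm ahead of it and the grasp point (between the pads) lies 5 mm behind it (robot.finger_overhang is the distance from the TCP to the fingertips, in m); z points along the fingers, y is the line along which they close (so a half turn about z gives the same grasp; the last joint's range is limited). The gripper opens to 85 mm and grips with 20 to 120 N. Pads are 22 mm wide; open, the fingers measure 114 mm over their backs; the gripper's body (76 mm by 85 mm) begins 54 mm behind the grasp point. The pads swing forward as they close: fully open they stand 13 mm farther back than shut.
Start: joints at [1.206, 0.048, 0.099, 1.622, 0, 1.443], TCP at [0.123, 0.51, 0.218] pointing down, gripper open.
Joint ranges: [-2.91, 2.91], [-0.99, 1.94], [-1.21, 1.42], [-2.12, 2.29], [-1.49, 1.47], [-3.14, 3.14]. Speed limits (rad/s): [2.79, 2.79, 3.14, 3.14, 3.14, 3.14].

INTERFACE

Orientations are given as [roll, pitch, yaw] about the fixed x, y, z axes, in that order (R = Rz(yaw) Ry(pitch) Rx(roll)).
In Python, from cell import readout, imaging, ticket, models, robot gives the robot as it stands. The module is installed in compiled form; this text tells all that it offers.
- The arm moves only by the tool jog_arm, never from a script. Its argument "moves" is a list of rows, each an object of numbers: "dx", "dy", "dz": the shift along the world's x, y, z as a fraction of full scale; "turn": the turn about the world's z as a fraction of full scale; "gripper": the opening, from 0 (shut) to 1 (fully open). In form: [{"dx": .., "dy": .., "dz": .., "turn": .., "gripper": ..}, ...]. A call has 1 to 5 rows; each row is the pose to reach, as a shift and turn from the pose commanded when the call began, turning the shorter way round; what a row does not reach only later rows make up. Full scale, the value 1, is 0.12 m for a shift and 360 degrees for a turn. A row lasts 1/8 s, in which the tool goes at most 62.5 mm and 10.7 degrees, less where a joint would pass 70% of its speed; a pose out of reach is approached as far as the arm can. A call with a number of a shift or a turn outside -1 to 1 is refused whole. A call with a gripper value outside its range is refused whole. The fingers move at their own pace and stop on an object; the grip force is fixed at half the most. Time passes only in rows, so rows that repeat a pose let the fingers close. It gives the time, the measured TCP pose, the force, the opening and the grip force at its end, in the units of the state.
- readout.sense(): the state, without advancing time (a new reading comes with each control period).
- imaging.grab_frame(name): name is "scene" or "top" or "wrist"; returns a dict with "pixels" (480x640x3 uint8, red, green, blue), "fovy" (degrees; the focal length in pixels is half the picture's height over the tangent of half this angle, whatever the lens; pixels are square), "cx", "cy" (the principal point, pixels), "k1" (the pictures are not rectified: a ray, as slopes to the right and down, at radius r is drawn at 1 + k1 r^2 times it, then the intrinsics apply), "xyz" and "rotation" of the camera in the world; the wrist camera has in their place "mount" (4x4, takes a point from camera to tool coordinates, whose origin is the TCP and whose axes are the flange's). Camera axes: x right, y down, z forward; pixel columns grow to the right and rows downward; lengths in m; the calibration is good to about 2 mm. A picture is of the moment at which its call begins: read the wrist's pose just before it. There is no depth.
- ticket.job_done(): hands the job in; it is judged then, once.
Trained networks look in the newest picture that a camera, given by its name, has taken for a name from the list of things; names that differ only in an ending like _2 or _b are one class to them, and where a whole thing is asked for, a point or a joint stands for the part that bears it (a point fixed in the world has none). Each returns a list of dicts, best first, with "confidence" (0 to 1); they miss things now and then, are a little off and sometimes report something else, mostly with a low value. They report only what shows in the picture. A call takes as long as a camera call. They do not tell look-alikes from the thing itself.
- models.recognise(query, camera): "location" ([column, row] in pixels, amid what is visible of it).
The state is a dict: "time": time; "joint_pos": joint angles; "qvel": joint speeds; "effort": joint torques, N m; "ee_pos": TCP position; "tcp_rot": TCP orientation; "force": force on the tool from outside, world axes, zero at the start; "moment": the same for the moment, N m; "grip_width": finger opening in m; "finger_force": force on a finger pad.
Only numpy, scipy, OpenCV 4.12 (cv2) and the standard library are available. Lean on these libraries where they do the work, as an engineer would, in place of code of your own. Each camera call takes 0.05 s, during which the arm holds its last target. There are 200 camera calls.

TASK

The four carvings are standing on one another's plinths: move each to its own (lotus bud on the large round plinth, robed figure on the small round one, stupa on the square one, elephant on the long one), upright and centred so that the border is even all round, with the stupa and the elephant squared up to their plinth's edges (either way round). They are freshly oiled, so never stand one on the dusty bare bench or let one fall: use the free cork mat as the spare spot while you swap. Leave the plinths and the wax tin where they are.

Things in the scene. Friction and masses are not known exactly. Their poses are not given: they have to be found in the camera images.
- lotus: Carved teak lotus bud on a stem and round foot, 124 mm high, 0.13 kg. Origin: centre of the foot's underside, z up. Foot: disc 72 mm diameter, 10 mm thick (60 mm disc on it to z = 16 mm); stem 26 mm; the bud is widest, 52 mm, from z = 70 to 90 mm, pointed above: grip it at about z = 80 mm. Belongs on the large round plinth.
- monk: Carved teak figure standing in a long robe, 128 mm high, 0.10 kg. Origin: centre of the underside of its round foot (46 mm diameter, 10 mm thick), z up. The robed body is about round; the shoulders, 37 mm, run from z = 72 to 92 mm: grip at about z = 84 mm. Head 23 mm. Hands in relief on the -x side. Belongs on the small round plinth.
- stupa: Carved teak stupa (stepped tower), 128 mm high, 0.12 kg. Origin: centre of the underside of its square foot (62 mm, 10 mm thick), z up, x and y along the edges. Above: square steps, a round bell to z = 70 mm, a square block 26 mm wide (faces along x and y) from z = 70 to 98 mm, a thin spire. Grip the block at about z = 84 mm. Belongs on the square plinth.
- elephant: Carved teak elephant on a rectangular foot (96 mm along y, 50 mm along x, 12 mm thick), 102 mm high, 0.14 kg. Origin: centre of the foot's underside, z up, head at +y. Body 42 mm wide along x, from y = -34 to 28 mm, z = 56 to 92 mm: grip across x above the origin, at about z = 78 mm; ears from y = 19 mm on. Belongs on the long plinth.
- plinth_large_round: Loose dark hardwood plinth, round, 104 mm diameter, 40 mm high, flat top, about 0.34 kg. Origin: centre of its underside, z up.
- plinth_small_round: Loose dark hardwood plinth, round, 76 mm diameter, 40 mm high, flat top, about 0.22 kg. Origin: centre of its underside, z up.
- plinth_square: Loose dark hardwood plinth, 92 mm square, 40 mm high, flat top, about 0.33 kg. Origin: centre of its underside, x and y along its edges, z up.
- plinth_long: Loose dark hardwood plinth, rectangular, 126 mm along y by 80 mm along x, 40 mm high, flat top, about 0.38 kg. Origin: centre of its underside, z up.
- mat: Free spot: cork mat fixed to the bench, 110 mm square, 10 mm thick, empty at the start. Origin: centre of its underside, x and y along its edges.
- tin: Closed flat tin of wax polish, 79 mm diameter, 34 mm high, standing loose among the plinths; it is to be left alone. Origin: centre of its underside.
Mind the look-alikes: they are no part of the job. What is shaped like the plinth_long but pink or yellow is not meant.

How it is judged:
By the outcome, as a careful person would: the job done as asked, in the order asked, and still so for the second after the job is handed in, with the robot touching nothing.
It also fails if it takes over 141 s, if anything falls off the work surface, if the arm or the gripper's body presses on something with over 40 N, if the wrist force passes 120 N, or if a joint passes its speed limit or range.

## Working session

There is one attempt and no reset: what is moved stays moved. The work goes in short steps, Python scripts to look and compute and a tool call to move; the robot and the scene stay as the last step left them, time stands still between calls to the robot, and variables do not carry over. Pictures are saved under pics/ and viewed, at most 14 in all, crops included, and the job is handed in when it is done.

Besides the shell and the picture viewer there is one more tool, called after "Emit:" as name(argument=value, ...) on one line, values as JSON. jog_arm: Moves the arm, as the interface text tells. Its arguments: {"type":"object","properties":{"moves":{"type":"array","items":{"type":"object","properties":{"dx":{"type":"number"},"dy":{"type":"number"},"dz":{"type":"number"},"turn":{"type":"number"},"gripper":{"type":"number"}}}}},"required":["moves"]}

```bash
mkdir -p pics
cat > h.py <<'E'
import numpy as np, cv2
from cell import readout, imaging, ticket, models, robot
def grab(n,save=None):
    s=readout.sense(); f=imaging.grab_frame(n)
    if save: cv2.imwrite('pics/'+save,cv2.cvtColor(f['pixels'],cv2.COLOR_RGB2BGR))
    f['s']=s; return f
from scipy.spatial.transform import Rotation as Ro
def cam(f):
    fl=240/np.tan(np.radians(f['fovy'])/2)
    if 'mount' in f:
        s=f['s']; r=np.array(s['tcp_rot']); R=Ro.from_euler('xyz',r).as_matrix() if r.size==3 else r.reshape(3,3)
        M=np.array(f['mount']); return fl,np.array(s['ee_pos'])+R@M[:3,3],R@M[:3,:3]
    r=np.array(f['rotation']); R=Ro.from_euler('xyz',r).as_matrix() if r.size==3 else r.reshape(3,3)
    return fl,np.array(f['xyz']),R
def ray(f,px):
    fl,c,R=cam(f); p=np.atleast_2d(px).astype(float)
    d=(p-[f['cx'],f['cy']])/fl; u=d.copy()
    for _ in range(20): u=d/(1+f['k1']*(u**2).sum(1,keepdims=True))
    return c,np.c_[u,np.ones(len(u))]@R.T
def at(f,px,z):
    c,d=ray(f,px); return c+d*((z-c[2])/d[:,2])[:,None]
def proj(f,P):
    fl,c,R=cam(f); q=(np.atleast_2d(P)-c)@R; u=q[:,:2]/q[:,2:]
    return u*(1+f['k1']*(u**2).sum(1,keepdims=True))*fl+[f['cx'],f['cy']]
def tri(r1,r2):
    (c1,d1),(c2,d2)=r1,r2; d1=d1[0];d2=d2[0]
    t=np.linalg.lstsq(np.c_[d1,-d2],c2-c1,rcond=None)[0]
    a=c1+d1*t[0];b=c2+d2*t[1]; return (a+b)/2,np.linalg.norm(a-b)
E
python3 - <<'E'
from h import *
for n in ['scene','top','wrist']:
    f=grab(n,n+'0.png'); print(n,{k:v for k,v in f.items() if k not in('pixels','s')})
    for q in ['lotus','monk','stupa','elephant','plinth_large_round','plinth_small_round','plinth_square','plinth_long','mat','tin']:
        print(q,[(np.round(r['location']).tolist(),round(r['confidence'],2)) for r in models.recognise(q,n)])
print(readout.sense(),robot.finger_overhang)
E
```

```text
scene {'fovy': 51.647435096141024, 'cx': 318.9013016447423, 'cy': 241.1692244491998, 'k1': -0.1351938358636981, 'xyz': array([ 1.11642443, -0.22992085,  0.54653159]), 'rotation': array([-2.17297385, -0.01941126,  1.23526784])}
lotus [([189.0, 264.0], 0.66)]
monk [([445.0, 217.0], 0.89)]
stupa [([308.0, 242.0], 0.86)]
elephant [([366.0, 313.0], 0.63)]
plinth_large_round [([359.0, 364.0], 0.82)]
plinth_small_round [([307.0, 276.0], 0.67)]
plinth_square [([433.0, 251.0], 0.8), ([367.0, 315.0], 0.27)]
plinth_long [([199.0, 302.0], 0.7), ([347.0, 215.0], 0.68), ([194.0, 227.0], 0.59)]
mat [([477.0, 309.0], 0.83)]
tin [([201.0, 370.0], 0.78), ([433.0, 252.0], 0.34)]
top {'fovy': 53.536008194480516, 'cx': 319.41262403039764, 'cy': 240.26685325083363, 'k1': -0.032781246775964, 'xyz': array([0.34128986, 0.02015676, 0.93269109]), 'rotation': array([-2.98685044, -0.03166431, -1.58533015])}
lotus [([428.0, 238.0], 0.9)]
monk [([183.0, 233.0], 0.91)]
stupa [([321.0, 253.0], 0.92)]
elephant [([324.0, 248.0], 0.65), ([312.0, 134.0], 0.61)]
plinth_large_round [([198.0, 161.0], 0.73), ([317.0, 163.0]
[... 866 characters left out ...]
n []
{'time': 1.65, 'joint_pos': array([1.20619401e+00, 4.79845649e-02, 9.91649651e-02, 1.62198583e+00,
       8.24376650e-06, 1.44302844e+00]), 'qvel': array([-8.82413881e-04,  8.76901295e-04,  3.68445822e-05,  1.12763829e-03,
       -2.25899512e-04,  1.77973791e-03]), 'effort': array([-5.57880267e-04, -3.38628352e+01,  3.20148790e+01,  1.19602806e-03,
       -2.28932831e-04,  1.00106430e-06]), 'ee_pos': array([0.12316701, 0.51033302, 0.217902  ]), 'tcp_rot': array([-3.14158468e+00, -9.33645482e-06,  2.90475823e+00]), 'force': array([-0.15452815,  0.32976031,  0.24896618]), 'moment': array([ 0.03037045,  0.04686381, -0.00865021]), 'finger_force': 0.0, 'grip_width': 0.0856514866004367} 0.014
```

View images.

View pics/top0.png

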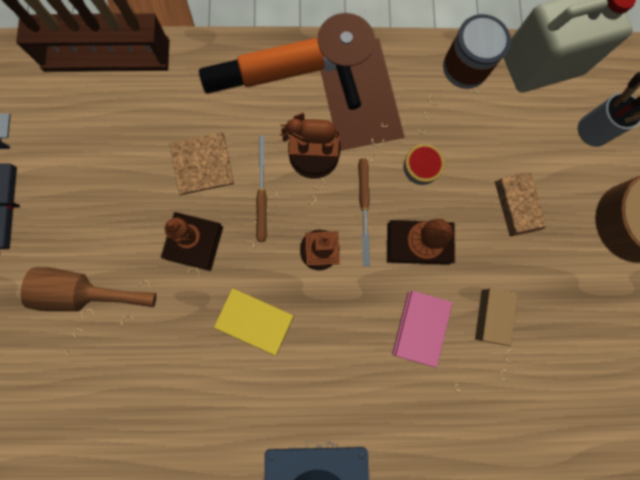

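View pics/scene0.png

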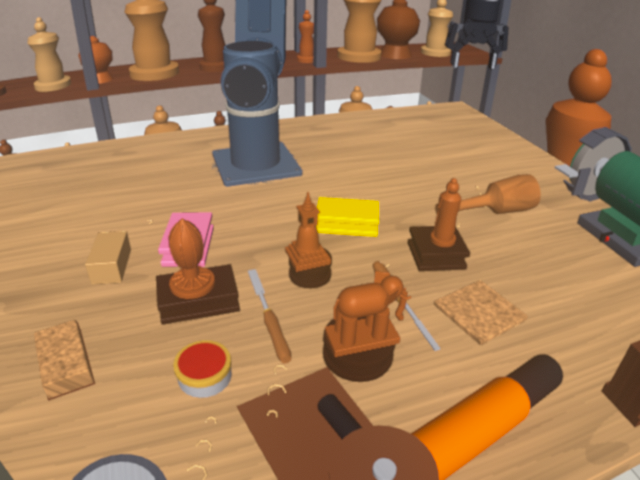

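Run:
```python
from h import *
t=grab('top');s=grab('scene')
def T(a,b): p,e=tri(ray(t,[a]),ray(s,[b])); return np.round(p,4),round(e,4)
# foot/model pts
print('lotus tip',T([438,232],[184,222]));print('monk head',T([174,227],[453,185]));print('stupa tip',T([325,240],[308,196]))
for q in ['lotus','monk','stupa','elephant','mat','tin']:
    a=models.recognise(q,'top')[0]['location'];b=models.recognise(q,'scene')[0]['location'];print(q,T(a,b))
print('plinth tops z.04', np.round(at(t,[[421,242],[194,240],[320,248],[314,150]],.04),3).tolist())
print('mat',np.round(at(t,[[201,162.5]],.01),3),'tin',np.round(at(t,[[424,163]],.034),3))
print('yellow/pink',np.round(at(t,[[254,321],[424,328]],.03),3))
```

```text
lotus tip (array([ 0.4742, -0.2072,  0.1549]), np.float64(0.0036))
monk head (array([0.4886, 0.237 , 0.1539]), np.float64(0.0066))
stupa tip (array([ 0.4624, -0.0138,  0.1599]), np.float64(0.003))
lotus (array([ 0.4735, -0.2096,  0.0787]), np.float64(0.0018))Traceback (most recent call last):
  File "<stdin>", line 7, in <module>
IndexError: list index out of range
```

Emit:
jog_arm(moves=[{"dx": 0.8,"dy": -0.75,"dz": 0.2,"turn": 0.0376},{"dx": 0.8,"dy": -0.75,"dz": 0.2,"turn": 0.0376},{"dx": 0.8,"dy": -0.75,"dz": 0.2,"turn": 0.0376}])

```text
$.moves[0]: bad value
```

Emit:
jog_arm(moves=[{"dx": 0.8,"dy": -0.75,"dz": 0.2},{"dx": 0.8,"dy": -0.75,"dz": 0.2},{"dx": 0.8,"dy": -0.75,"dz": 0.2}])

```text
$.moves[0]: bad value
```

Emit:
jog_arm(moves=[{"dx": 0.8,"dy": -0.75,"dz": 0.2},{"dx": 0.8,"dy": -0.75,"dz": 0.2},{"dx": 0.8,"dy": -0.75,"dz": 0.2},{"dx": 0.8,"dy": -0.75,"dz": 0.2},{"dx": 0.8,"dy": -0.75,"dz": 0.2}])

```text
$.moves[0]: bad value
```

```bash
cat > snap.py <<'E'
import sys,pickle
from h import *
f=grab('wrist',sys.argv[1]+'.png'); pickle.dump(f,open('pics/'+sys.argv[1]+'.pkl','wb'))
print(np.round(f['s']['ee_pos'],4),np.round(f['s']['tcp_rot'],4),f['s']['time'])
E
python3 snap.py w1
```

```text
[0.1232 0.5103 0.2179] [3.1416 0.     2.9048] 1.95
```

View pics/w1.png

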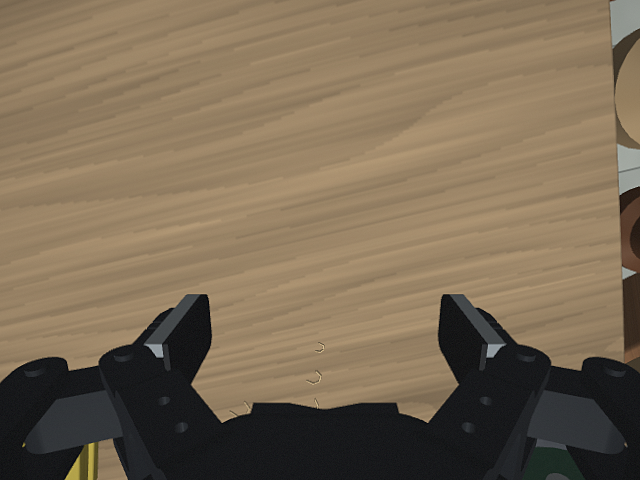

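Emit:
jog_arm(moves=[{"dx": 0.8,"dy": -0.65,"dz": 0.2,"turn": 0.0376,"gripper": 1},{"dx": 0.8,"dy": -0.65,"dz": 0.2,"turn": 0.0376,"gripper": 1},{"dx": 0.8,"dy": -0.65,"dz": 0.2,"turn": 0.0376,"gripper": 1}])

```text
time: 2.38
ee_pos: [0.2219, 0.4309, 0.2432]
tcp_rot: [3.14, 0.002, 3.136]
force: [0.2, -1.1, -0.1]
grip_width: 0.0851
finger_force: 0.0
```

Emit:
jog_arm(moves=[{"dx": 0.8,"dy": -0.65,"dz": 0.2,"turn": 0,"gripper": 1},{"dx": 0.8,"dy": -0.65,"dz": 0.2,"turn": 0,"gripper": 1},{"dx": 0.8,"dy": -0.65,"dz": 0.2,"turn": 0,"gripper": 1}])

```text
time: 2.75
ee_pos: [0.3179, 0.3529, 0.2666]
tcp_rot: [3.141, 0.002, 3.135]
force: [-0.6, 0.3, 0.3]
grip_width: 0.0851
finger_force: 0.0
```

Emit:
jog_arm(moves=[{"dx": 0.8,"dy": -0.65,"dz": 0.2,"turn": 0,"gripper": 1},{"dx": 0.8,"dy": -0.65,"dz": 0.2,"turn": 0,"gripper": 1},{"dx": 0.8,"dy": -0.65,"dz": 0.2,"turn": 0,"gripper": 1}])

```text
time: 3.12
ee_pos: [0.4132, 0.2754, 0.2898]
tcp_rot: [3.141, 0.001, 3.136]
force: [-0.2, 0.7, -0.5]
grip_width: 0.0854
finger_force: 0.0
```

Emit:
jog_arm(moves=[{"dx": 0.75,"dy": -0.65,"dz": 0,"turn": 0,"gripper": 1},{"dx": 0.75,"dy": -0.65,"dz": 0,"turn": 0,"gripper": 1},{"dx": 0.75,"dy": -0.65,"dz": 0,"turn": 0,"gripper": 1},{"dx": 0.75,"dy": -0.65,"dz": 0,"turn": 0,"gripper": 1},{"dx": 0.75,"dy": -0.65,"dz": 0,"turn": 0,"gripper": 1}])

```text
time: 3.75
ee_pos: [0.4999, 0.2002, 0.2902]
tcp_rot: [3.141, -0.0, -3.139]
force: [0.9, 0.0, 0.4]
grip_width: 0.0851
finger_force: 0.0
```

```bash
python3 snap.py w2
```

```text
[0.4999 0.2002 0.2902] [ 3.1410e+00 -2.0000e-04 -3.1394e+00] 3.75
```

View pics/w2.png

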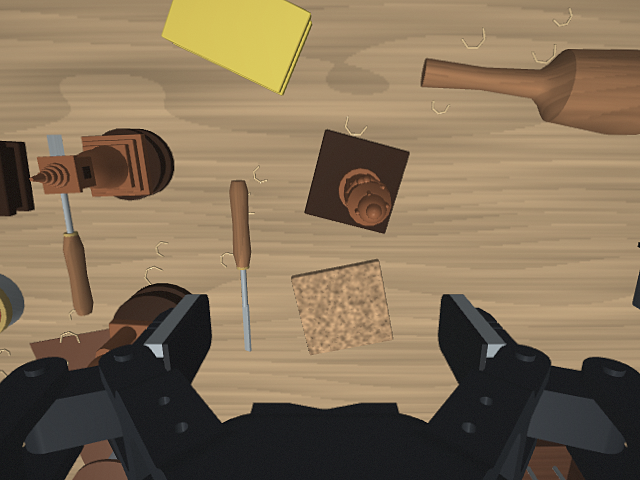

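Emit:
jog_arm(moves=[{"dx": 0,"dy": -1,"dz": 0,"turn": 0,"gripper": 1},{"dx": 0,"dy": -1,"dz": 0,"turn": 0,"gripper": 1}])

```text
time: 4.05
ee_pos: [0.5005, 0.0788, 0.2902]
tcp_rot: [-3.142, 0.001, -3.138]
force: [0.4, 0.3, -0.2]
grip_width: 0.0855
finger_force: 0.0
```

Emit:
jog_arm(moves=[{"dx": 0,"dy": -0.8,"dz": 0,"turn": 0,"gripper": 1},{"dx": 0,"dy": -0.8,"dz": 0,"turn": 0,"gripper": 1},{"dx": 0,"dy": -0.8,"dz": 0,"turn": 0,"gripper": 1},{"dx": 0,"dy": -0.8,"dz": 0,"turn": 0,"gripper": 1}])

```text
time: 4.55
ee_pos: [0.501, -0.0164, 0.2902]
tcp_rot: [3.141, 0.001, -3.141]
force: [0.3, 0.1, -0.3]
grip_width: 0.0854
finger_force: 0.0
```

```bash
python3 snap.py w3
```

```text
[ 0.501  -0.0164  0.2902] [ 3.1408e+00  5.0000e-04 -3.1410e+00] 4.55
```

Emit:
jog_arm(moves=[{"dx": 0,"dy": -1,"dz": 0,"turn": 0,"gripper": 1},{"dx": 0,"dy": -1,"dz": 0,"turn": 0,"gripper": 1}])

```text
time: 4.85
ee_pos: [0.5018, -0.1366, 0.2902]
tcp_rot: [3.142, 0.001, -3.137]
force: [-0.3, 0.2, 0.1]
grip_width: 0.0854
finger_force: 0.0
```

Emit:
jog_arm(moves=[{"dx": 0,"dy": -0.5,"dz": 0,"turn": 0,"gripper": 1},{"dx": 0,"dy": -0.5,"dz": 0,"turn": 0,"gripper": 1},{"dx": 0,"dy": -0.5,"dz": 0,"turn": 0,"gripper": 1},{"dx": 0,"dy": -0.5,"dz": 0,"turn": 0,"gripper": 1}])

```text
time: 5.35
ee_pos: [0.5016, -0.1958, 0.2903]
tcp_rot: [3.141, 0.001, -3.139]
force: [-0.0, 0.4, 0.3]
grip_width: 0.0853
finger_force: 0.0
```

```bash
python3 snap.py w4
```

```text
[ 0.5016 -0.1958  0.2903] [ 3.1414e+00  5.0000e-04 -3.1393e+00] 5.35
```

Emit:
jog_arm(moves=[{"dx": 0.7,"dy": 1,"dz": 0,"turn": 0,"gripper": 1},{"dx": 0.7,"dy": 1,"dz": 0,"turn": 0,"gripper": 1},{"dx": 0.7,"dy": 1,"dz": 0,"turn": 0,"gripper": 1}])

```text
time: 5.78
ee_pos: [0.5863, -0.0734, 0.2897]
tcp_rot: [3.141, 0.0, -3.137]
force: [-0.4, 0.5, 0.7]
grip_width: 0.0853
finger_force: 0.0
```

Emit:
jog_arm(moves=[{"dx": 0.7,"dy": 0.4,"dz": 0,"turn": 0,"gripper": 1},{"dx": 0.7,"dy": 0.4,"dz": 0,"turn": 0,"gripper": 1},{"dx": 0.7,"dy": 0.4,"dz": 0,"turn": 0,"gripper": 1},{"dx": 0.7,"dy": 0.4,"dz": 0,"turn": 0,"gripper": 1},{"dx": 0.7,"dy": 0.4,"dz": 0,"turn": 0,"gripper": 1}])

```text
time: 6.4
ee_pos: [0.6684, -0.0303, 0.2915]
tcp_rot: [-3.141, 0.002, 3.14]
force: [0.3, 0.0, 0.3]
grip_width: 0.0854
finger_force: 0.0
```

```bash
python3 snap.py w5; python3 -c "
import cv2,numpy as np
a=[cv2.imread(f'pics/w{i}.png') for i in (3,4)]
cv2.imwrite('pics/m34.png',np.vstack([x[:300] for x in a]))"
```

```text
[ 0.6684 -0.0303  0.2915] [-3.1410e+00  1.6000e-03  3.1402e+00] 6.4
```

View pics/m34.png

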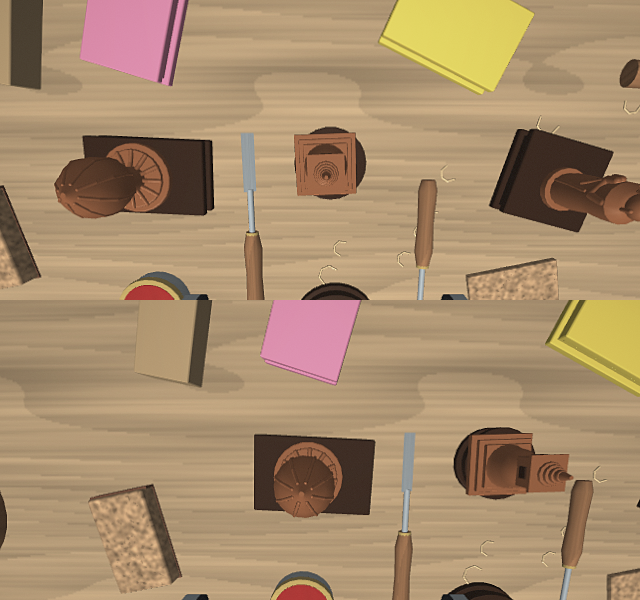

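View pics/w5.png

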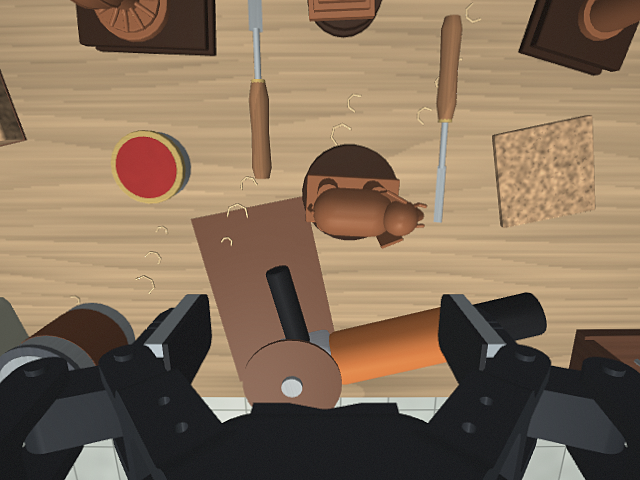

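```bash
cat > fit.py <<'E'
from h import *
import pickle
def load(n): return pickle.load(open(f'pics/{n}.pkl','rb'))
def rect(a,b,n=40):
    t=np.linspace(-.46,.46,n)
    return np.r_[np.c_[t*a,0*t+b/2],np.c_[t*a,0*t-b/2],np.c_[0*t+a/2,t*b],np.c_[0*t-a/2,t*b]]
def circ(d,n=160):
    a=np.linspace(0,2*np.pi,n,endpoint=False); return np.c_[np.cos(a),np.sin(a)]*d/2
def fit(views,out,p0,sign,freez=False,yaw=True,w=10,band=None):
    """p=(x,y,z,yaw); sign=+1: brighter outside. returns p, rms px, n used"""
    p=np.array(p0,float); fr=[0,1]+([2] if freez else [])+([3] if yaw else [])
    def pts(q,s=1.): 
        c,sn=np.cos(q[3]),np.sin(q[3]); o=out*s
        return np.c_[o@np.array([[c,sn],[-sn,c]])+q[:2],np.full(len(o),q[2])]
    G=[cv2.GaussianBlur(f['pixels'].astype(np.float32).mean(2),(0,0),.8) for f in views]
    for it in range(25):
        A=[];B=[];ww=w if it<8 else max(4,w/2)
        for f,g in zip(views,G):
            a=proj(f,pts(p)); n=proj(f,pts(p,1.03))-a; n/=np.linalg.norm(n,axis=1,keepdims=True)
            s=np.arange(-ww,ww+.1,.5); q=a[:,None]+n[:,None]*s[None,:,None]
            v=cv2.remap(g,q[...,0].astype(np.float32),q[...,1].astype(np.float32),cv2.INTER_LINEAR)
            d=sign*(v[:,4:]-v[:,:-4]); k=d.argmax(1); r=s[k+2]; m=d.max(1)
            ok=(m>12)&(q.min((1,2))>5)&(q[...,0].max(1)<634)&(q[...,1].max(1)<474)
            J=[]
            for j in fr:
                e=p.copy(); e[j]+=1e-4; J.append((((proj(f,pts(e))-a)*n).sum(1))/1e-4)
            A.append(np.array(J).T[ok]);B.append(r[ok])
        A=np.vstack(A);B=np.hstack(B); W=1/(1+(B/1.5)**2)
        for _ in range(10):
            dp=np.linalg.lstsq(A*W[:,None],B*W,rcond=None)[0]; e=B-A@dp; W=1/(1+(e/1.)**2)
        p[fr]+=dp*.8
    e=B-A@dp; i=abs(e)<1.5
    return p,round(float(np.sqrt((e[i]**2).mean())),2),f'{i.sum()}/{len(views)*len(out)}'
def show(n,r): print(n,np.round(r[0][:3]*1000,1),'yaw',round(np.degrees(r[0][3]),2),r[1:])
E
cat > m1.py <<'E'
from fit import *
w2,w3,w4,w5=[load(f'w{i}') for i in (2,3,4,5)]
def g(f,px,z,yaw=0): return [*at(f,[px],z)[0],np.radians(yaw)]
J=[('square',[w2],[w2,w3],rect(.092,.092),g(w2,(357,181),.04,-15),1),
('long',[w4],[w4,w3],rect(.08,.126),g(w4,(314,175),.04,-2),1),
('small',[w3],[w3,w4],circ(.076),g(w3,(331,162),.04),1),
('large',[w5],None,circ(.104),g(w5,(350,193),.04),1),
('mat',[w2],[w2,w5],rect(.11,.11),g(w2,(343,307),.01,10),1),
('lotus',[w4],[w4,w3],circ(.072),g(w4,(308,175),.05),-1),
('monk',[w2],[w2,w3],circ(.046),g(w2,(361,185),.05),-1),
('stupa',[w3],[w3,w4],rect(.062,.062),g(w3,(325,163),.05,0),-1),
('eleph',[w5],None,rect(.05,.096),g(w5,(350,205),.052,0),-1)]
for n,v1,v2,o,p,s in J:
    show(n,fit(v1,o,p,s,yaw='circ' not in n and len(o)==160 and n in('square','long','mat','stupa','eleph')))
    if v2: show(n+' z',fit(v2,o,p,s,True,yaw=n in('square','long','mat','stupa')))
E
python3 m1.py
```

```text
square [484.  232.5  40. ] yaw 99.29 (0.81, '16/160')
square z [485.  233.6  29.5] yaw -25.05 (0.79, '128/320')
long [ 479.8 -227.5   40. ] yaw 536.11 (0.67, '8/160')
long z [ 478.5 -197.5   39.1] yaw -179.82 (0.83, '48/320')
small [465.3 -11.3  40. ] yaw 0.0 (0.49, '127/160')
small z [465.5 -11.1  36.6] yaw 0.0 (0.46, '200/320')
large [664.6  -3.5  40. ] yaw 0.0 (0.62, '126/160')
mat [645.2 220.5  10. ] yaw -57.79 (0.64, '24/160')
mat z [647.1 223.1  -1.6] yaw 22.56 (0.75, '83/320')
lotus [ 479.6 -214.    50. ] yaw 0.0 (0.6, '116/160')
lotus z [ 479.4 -214.2   47.6] yaw 0.0 (0.53, '221/320')
monk [490.9 237.3  50. ] yaw 0.0 (0.42, '99/160')
monk z [491.1 237.5  47.8] yaw 0.0 (0.44, '211/320')
stupa [464.6 -13.6  50. ] yaw 428.19 (0.8, '40/160')
stupa z [465.8 -15.3  46.2] yaw 1.74 (0.57, '186/320')
eleph [679.4 -15.4  52. ] yaw 486.02 (0.72, '13/160')
```

```bash
python3 - <<'E'
s=open('fit.py').read()
s=s.replace("    return np.r_[np.c_[t*a,0*t+b/2]","    N=np.repeat([[0,1],[0,-1],[1,0],[-1,0]],n,0)\n    return np.c_[np.r_[np.c_[t*a,0*t+b/2]").replace("np.c_[0*t-a/2,t*b]]","np.c_[0*t-a/2,t*b]],N]")
s=s.replace("return np.c_[np.cos(a),np.sin(a)]*d/2","c=np.c_[np.cos(a),np.sin(a)]; return np.c_[c*d/2,c]")
s=s.replace("def pts(q,s=1.)","def pts(q,s=0.)").replace("o=out*s","o=out[:,:2]+s*out[:,2:]").replace("pts(p,1.03)","pts(p,.002)")
open('fit.py','w').write(s)
E
python3 m1.py
```

```text
square [484. 233.  40.] yaw -14.44 (0.42, '160/160')
square z [484.4 233.3  36.7] yaw -14.55 (0.22, '264/320')
long [ 478.  -208.3   40. ] yaw -2.62 (0.51, '150/160')
long z [ 478.  -208.3   37.5] yaw -2.68 (0.45, '233/320')
small [465.3 -11.3  40. ] yaw 0.0 (0.49, '127/160')
small z [465.5 -11.1  36.6] yaw 0.0 (0.46, '200/320')
large [664.6  -3.5  40. ] yaw 0.0 (0.62, '126/160')
mat [642.6 222.9  10. ] yaw 11.88 (0.53, '105/160')
mat z [646.1 224.6  -2.1] yaw 11.82 (0.48, '178/320')
lotus [ 479.6 -214.    50. ] yaw 0.0 (0.64, '119/160')
lotus z [ 479.4 -214.2   47.6] yaw 0.0 (0.49, '216/320')
monk [490.9 237.3  50. ] yaw 0.0 (0.44, '100/160')
monk z [491.1 237.5  47.8] yaw 0.0 (0.4, '207/320')
stupa [465.5 -16.2  50. ] yaw 2.1 (0.58, '90/160')
stupa z [465.7 -15.7  47.8] yaw 2.16 (0.51, '198/320')
eleph [671.   -1.7  52. ] yaw -3.06 (0.36, '81/160')
```

Emit:
jog_arm(moves=[{"dx": -0.79,"dy": -0.77,"dz": 0,"turn": 0,"gripper": 1},{"dx": -0.79,"dy": -0.77,"dz": 0,"turn": 0,"gripper": 1},{"dx": -0.79,"dy": -0.77,"dz": 0,"turn": 0,"gripper": 1}])

```text
time: 6.82
ee_pos: [0.5706, -0.1246, 0.2906]
tcp_rot: [-3.141, -0.001, 3.136]
force: [0.4, 0.5, 0.9]
grip_width: 0.085
finger_force: 0.0
```

Emit:
jog_arm(moves=[{"dx": -0.79,"dy": -0.77,"dz": 0,"turn": 0,"gripper": 1},{"dx": -0.79,"dy": -0.77,"dz": 0,"turn": 0,"gripper": 1},{"dx": -0.79,"dy": -0.77,"dz": 0,"turn": 0,"gripper": 1},{"dx": -0.79,"dy": -0.77,"dz": -0.2,"turn": 0,"gripper": 1},{"dx": -0.79,"dy": -0.77,"dz": -0.2,"turn": 0,"gripper": 1}])

```text
time: 7.45
ee_pos: [0.4793, -0.2135, 0.2646]
tcp_rot: [3.14, -0.002, 3.141]
force: [0.2, -1.5, -0.0]
grip_width: 0.0853
finger_force: 0.0
```

Emit:
jog_arm(moves=[{"dx": 0,"dy": 0,"dz": -0.4,"turn": 0,"gripper": 1},{"dx": 0,"dy": 0,"dz": -0.75,"turn": 0,"gripper": 1},{"dx": 0,"dy": 0,"dz": -0.75,"turn": 0,"gripper": 1}])

```text
time: 7.82
ee_pos: [0.4775, -0.2121, 0.1722]
tcp_rot: [3.137, -0.007, -3.141]
force: [-0.5, -0.4, -0.1]
grip_width: 0.0856
finger_force: 0.0
```

Emit:
jog_arm(moves=[{"dx": 0,"dy": 0,"dz": -0.25,"turn": 0,"gripper": 1},{"dx": 0,"dy": 0,"dz": -0.48,"turn": 0,"gripper": 1},{"dx": 0,"dy": 0,"dz": -0.48,"turn": 0,"gripper": 1},{"dx": 0,"dy": 0,"dz": -0.48,"turn": 0,"gripper": 0},{"dx": 0,"dy": 0,"dz": -0.48,"turn": 0,"gripper": 0}])

```text
time: 8.45
ee_pos: [0.4812, -0.2153, 0.121]
tcp_rot: [-3.139, 0.004, 3.141]
force: [-0.2, -0.6, -0.5]
grip_width: 0.0519
finger_force: 0.0
```

Emit:
jog_arm(moves=[{"dx": 0,"dy": 0,"dz": 0,"turn": 0,"gripper": 0},{"dx": 0,"dy": 0,"dz": 0,"turn": 0,"gripper": 0},{"dx": 0,"dy": 0,"dz": 0,"turn": 0,"gripper": 0},{"dx": 0,"dy": 0,"dz": 0,"turn": 0,"gripper": 0}])

```text
time: 8.95
ee_pos: [0.4813, -0.2137, 0.122]
tcp_rot: [3.141, 0.005, -3.141]
force: [-0.8, 4.7, 7.7]
grip_width: 0.0401
finger_force: 54.8
```

```bash
python3 snap.py w6
python3 - <<'E'
from h import *
f=grab('scene'); im=f['pixels'][150:390,80:400,::-1]
a=cv2.resize(im,(800,600),interpolation=cv2.INTER_CUBIC); w=cv2.imread('pics/w6.png')
cv2.imwrite('pics/c6.png',np.hstack([cv2.resize(a,(400,300)),cv2.resize(w,(400,300))]))
E
```

```text
[ 0.4813 -0.2137  0.122 ] [ 3.1408  0.0052 -3.1414] 8.95
```

View pics/c6.png

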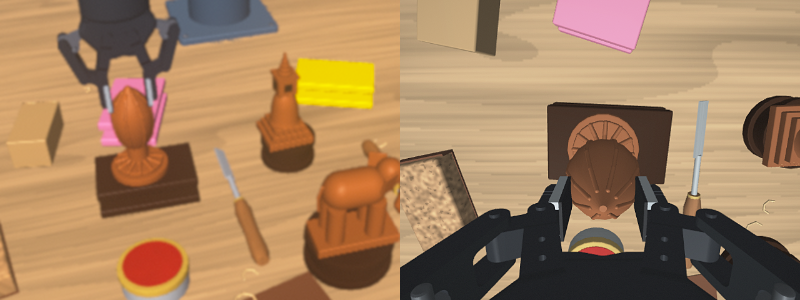

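Run:
```python
from h import *
s=grab('scene');t=grab('top');w=grab('wrist')
P=np.array([w['s']['ee_pos'],[.4794,-.2142,.164],[.4794,-.2142,.12],[.4794,-.2142,.04]])
print('scene',np.round((proj(s,P)-[80,150])*1.25)); print('wrist',np.round(proj(w,P)*.625+[400,0]))
print('top',np.round(proj(t,P)))
im=np.hstack([cv2.resize(s['pixels'][160:340,120:300],(400,400),interpolation=2),cv2.resize(t['pixels'][180:290,370:480],(400,400),interpolation=2)])
cv2.imwrite('pics/c7.png',im[...,::-1])
print('scene crop',np.round((proj(s,P)-[120,160])*400/180),'top crop',np.round((proj(t,P)-[370,180])*400/110)+[400,0])
print(w['s']['grip_width'],w['s']['force'],w['s']['moment'])
```

```text
scene [[130. 117.]
 [125.  87.]
 [130. 118.]
 [139. 169.]]
wrist [[603. 182.]
 [602. 211.]
 [602. 178.]
 [602. 148.]]
top [[437. 231.]
 [445. 228.]
 [437. 233.]
 [426. 240.]]
scene crop [[143. 186.]
 [133. 132.]
 [142. 187.]
 [157. 279.]] top crop [[644. 187.]
 [671. 175.]
 [645. 191.]
 [603. 217.]]
0.03999499868811172 [-0.05518992  4.23269063  7.93483127] [ 0.97710244  0.21968927 -0.03086932]
```

View pics/c7.png

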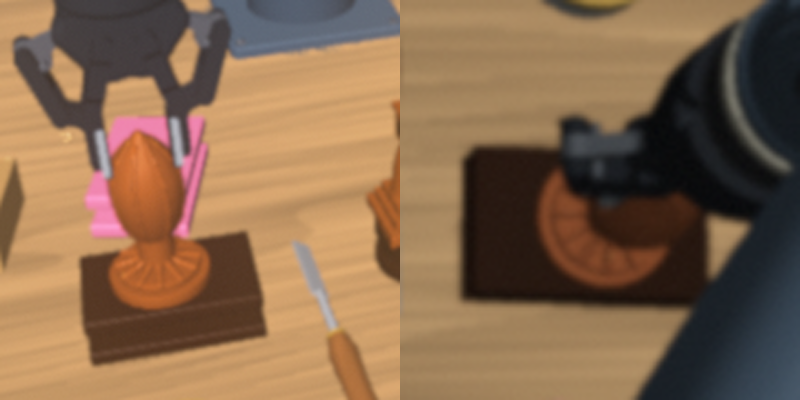

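Emit:
jog_arm(moves=[{"dx": 0,"dy": 0,"dz": 0,"turn": 0,"gripper": 1},{"dx": 0,"dy": 0,"dz": 0,"turn": 0,"gripper": 1},{"dx": 0,"dy": 0,"dz": 0,"turn": 0,"gripper": 1},{"dx": 0,"dy": 0,"dz": 0,"turn": 0,"gripper": 1}])

```text
time: 9.7
ee_pos: [0.4794, -0.2145, 0.118]
tcp_rot: [3.141, -0.001, 3.141]
force: [0.6, 0.8, -0.4]
grip_width: 0.0853
finger_force: 0.0
```

Emit:
jog_arm(moves=[{"dx": 0,"dy": 0,"dz": -0.06,"turn": 0,"gripper": 1},{"dx": 0,"dy": 0,"dz": -0.1,"turn": 0,"gripper": 1},{"dx": 0,"dy": 0,"dz": -0.13,"turn": 0,"gripper": 1},{"dx": 0,"dy": 0,"dz": -0.13,"turn": 0,"gripper": 1}])

```text
time: 10.2
ee_pos: [0.4792, -0.2142, 0.1021]
tcp_rot: [3.141, -0.001, 3.141]
force: [-0.5, -0.1, -0.3]
grip_width: 0.0854
finger_force: 0.0
```

Emit:
jog_arm(moves=[{"dx": 0,"dy": 0,"dz": 0,"turn": 0,"gripper": 0},{"dx": 0,"dy": 0,"dz": 0,"turn": 0,"gripper": 0},{"dx": 0,"dy": 0,"dz": 0,"turn": 0,"gripper": 0},{"dx": 0,"dy": 0,"dz": 0,"turn": 0,"gripper": 0}])

```text
time: 10.7
ee_pos: [0.4803, -0.2146, 0.1037]
tcp_rot: [-3.141, 0.002, 3.141]
force: [0.4, 0.7, 3.2]
grip_width: 0.0486
finger_force: 62.4
```

Emit:
jog_arm(moves=[{"dx": 0,"dy": 0,"dz": 0,"turn": 0,"gripper": 1},{"dx": 0,"dy": 0,"dz": 0,"turn": 0,"gripper": 1},{"dx": 0,"dy": 0,"dz": 0,"turn": 0,"gripper": 1},{"dx": 0,"dy": 0,"dz": -0.04,"turn": 0,"gripper": 1},{"dx": 0,"dy": 0,"dz": -0.07,"turn": 0,"gripper": 1}])

```text
time: 11.32
ee_pos: [0.4793, -0.2144, 0.0937]
tcp_rot: [3.141, -0.001, 3.141]
force: [-1.2, 0.4, 0.4]
grip_width: 0.0856
finger_force: 0.0
```

Emit:
jog_arm(moves=[{"dx": 0,"dy": 0,"dz": 0,"turn": 0,"gripper": 0},{"dx": 0,"dy": 0,"dz": 0,"turn": 0,"gripper": 0},{"dx": 0,"dy": 0,"dz": 0,"turn": 0,"gripper": 0},{"dx": 0,"dy": 0,"dz": 0,"turn": 0,"gripper": 0}])

```text
time: 11.82
ee_pos: [0.48, -0.2146, 0.0949]
tcp_rot: [-3.141, 0.001, 3.141]
force: [0.1, 0.5, 1.8]
grip_width: 0.0492
finger_force: 62.4
```

```bash
python3 snap.py w7
python3 - <<'E'
from h import *
s=grab('scene')
im=cv2.resize(s['pixels'][180:330,120:280],(640,600),interpolation=2)
cv2.imwrite('pics/c8.png',im[...,::-1])
P=np.array([s['s']['ee_pos']]);print(np.round((proj(s,P)-[120,180])*4),s['s']['force'],s['s']['grip_width'])
E
```

```text
[ 0.48   -0.2146  0.0949] [-3.1412e+00  1.0000e-03  3.1411e+00] 11.825
[[264. 312.]] [0.1776621  0.33940595 2.50033565] 0.04906909811373774
```

View pics/c8.png

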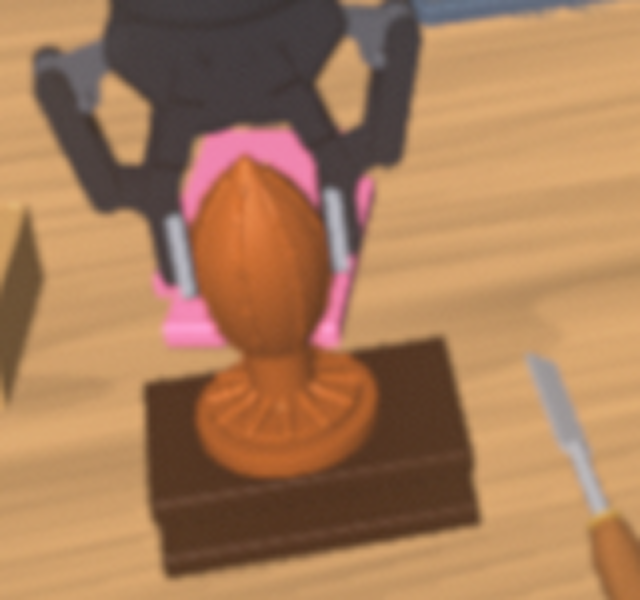

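Emit:
jog_arm(moves=[{"dx": 0,"dy": 0,"dz": 0.1,"turn": 0,"gripper": 0},{"dx": 0,"dy": 0,"dz": 0.4,"turn": 0,"gripper": 0},{"dx": 0,"dy": 0,"dz": 0.7,"turn": 0,"gripper": 0},{"dx": 0,"dy": 0,"dz": 1,"turn": 0,"gripper": 0},{"dx": 0,"dy": 0,"dz": 1,"turn": 0,"gripper": 0}])

```text
time: 12.55
ee_pos: [0.4813, -0.2156, 0.2182]
tcp_rot: [-3.138, 0.006, 3.141]
force: [0.9, -0.2, -1.5]
grip_width: 0.0492
finger_force: 62.6
```

Emit:
jog_arm(moves=[{"dx": 0,"dy": 0,"dz": 0.35,"turn": 0,"gripper": 0},{"dx": 0.34,"dy": 0.91,"dz": 0.35,"turn": 0,"gripper": 0},{"dx": 0.34,"dy": 0.91,"dz": 0.35,"turn": 0,"gripper": 0},{"dx": 0.34,"dy": 0.91,"dz": 0.35,"turn": 0,"gripper": 0}])

```text
time: 13.05
ee_pos: [0.5205, -0.1018, 0.2545]
tcp_rot: [3.14, -0.003, -3.137]
force: [-0.6, -1.1, -0.6]
grip_width: 0.0494
finger_force: 63.0
```

Emit:
jog_arm(moves=[{"dx": 0.17,"dy": 0.45,"dz": 0,"turn": 0,"gripper": 0},{"dx": 0.34,"dy": 0.91,"dz": 0,"turn": 0,"gripper": 0},{"dx": 0.34,"dy": 0.91,"dz": 0,"turn": 0,"gripper": 0}])

```text
time: 13.42
ee_pos: [0.5611, 0.0068, 0.2541]
tcp_rot: [3.141, -0.003, -3.137]
force: [-0.7, -0.9, -1.4]
grip_width: 0.0492
finger_force: 63.2
```

Emit:
jog_arm(moves=[{"dx": 0.17,"dy": 0.45,"dz": 0,"turn": 0,"gripper": 0},{"dx": 0.34,"dy": 0.91,"dz": 0,"turn": 0,"gripper": 0},{"dx": 0.34,"dy": 0.91,"dz": 0,"turn": 0,"gripper": 0}])

```text
time: 13.8
ee_pos: [0.602, 0.1151, 0.2536]
tcp_rot: [3.142, -0.004, -3.138]
force: [0.0, -0.8, -2.2]
grip_width: 0.0493
finger_force: 63.4
```

Emit:
jog_arm(moves=[{"dx": 0.17,"dy": 0.45,"dz": 0,"turn": 0,"gripper": 0},{"dx": 0.34,"dy": 0.91,"dz": 0,"turn": 0,"gripper": 0},{"dx": 0.34,"dy": 0.91,"dz": 0,"turn": 0,"gripper": 0},{"dx": 0.34,"dy": 0.91,"dz": 0,"turn": 0,"gripper": 0},{"dx": 0.34,"dy": 0.91,"dz": 0,"turn": 0,"gripper": 0}])

```text
time: 14.42
ee_pos: [0.6427, 0.22, 0.2573]
tcp_rot: [-3.141, 0.001, 3.139]
force: [-0.9, -0.1, -1.3]
grip_width: 0.0491
finger_force: 63.4
```

```bash
python3 snap.py w8
python3 - <<'E'
from fit import *
f=load('w8'); show('mat',fit([f],rect(.11,.11),[.643,.223,.01,.2],1))
r=fit([f],circ(.072),[*f['s']['ee_pos'][:2],.20,0],1,freez=True,yaw=False); show('lotus foot',r)
E
```

```text
[0.6427 0.22   0.2573] [-3.1410e+00  7.0000e-04  3.1386e+00] 14.425
mat [645.  223.5  10. ] yaw 11.85 (0.4, '94/160')
lotus foot [642.2 220.8 208.8] yaw 0.0 (0.39, '100/160')
```

View pics/w8.png

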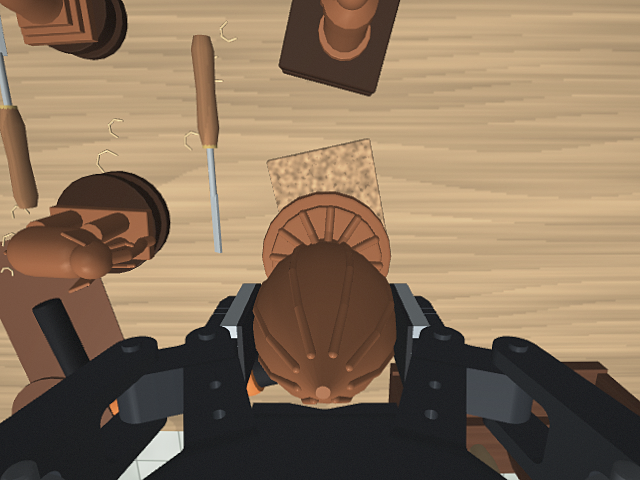

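Emit:
jog_arm(moves=[{"dx": 0.01,"dy": 0.02,"dz": -0.4,"turn": 0,"gripper": 0},{"dx": 0.01,"dy": 0.02,"dz": -0.8,"turn": 0,"gripper": 0},{"dx": 0.01,"dy": 0.02,"dz": -0.8,"turn": 0,"gripper": 0}])

```text
time: 14.85
ee_pos: [0.6384, 0.2221, 0.1528]
tcp_rot: [-3.138, -0.015, 3.14]
force: [-0.9, -0.3, -2.3]
grip_width: 0.0495
finger_force: 63.4
```

Emit:
jog_arm(moves=[{"dx": 0,"dy": 0,"dz": -0.35,"turn": 0,"gripper": 0},{"dx": 0,"dy": 0,"dz": -0.6,"turn": 0,"gripper": 0},{"dx": 0,"dy": 0,"dz": -0.7,"turn": 0,"gripper": 0},{"dx": 0,"dy": 0,"dz": -0.76,"turn": 0,"gripper": 0},{"dx": 0,"dy": 0,"dz": -0.76,"turn": 0,"gripper": 0}])

```text
time: 15.48
ee_pos: [0.6451, 0.2248, 0.0709]
tcp_rot: [3.141, 0.003, 3.141]
force: [0.5, -0.5, -1.9]
grip_width: 0.0494
finger_force: 63.4
```

```bash
python3 -c "
from h import *
s=readout.sense();print(s['ee_pos'],s['tcp_rot'],s['force'],s['joint_pos'])"
```

```text
[0.64508717 0.22481086 0.07093358] [3.14102373e+00 2.51578695e-03 3.14081744e+00] [ 0.5179031  -0.53189865 -1.9455611 ] [ 2.37266951e-01  4.74587046e-01  3.18209682e-01  1.41183996e+00
 -4.03400043e-05  2.38041399e-01]
```

Lower the last 5 mm gently, watching force, then release.

Emit:
jog_arm(moves=[{"dx": 0,"dy": 0,"dz": -0.02,"turn": 0,"gripper": 0},{"dx": 0,"dy": 0,"dz": -0.035,"turn": 0,"gripper": 0},{"dx": 0,"dy": 0,"dz": -0.045,"turn": 0,"gripper": 0},{"dx": 0,"dy": 0,"dz": -0.045,"turn": 0,"gripper": 0}])

```text
time: 15.98
ee_pos: [0.6445, 0.2249, 0.0649]
tcp_rot: [3.141, 0.002, 3.141]
force: [-0.0, 0.6, 2.6]
grip_width: 0.0492
finger_force: 63.8
```

Emit:
jog_arm(moves=[{"dx": 0,"dy": 0,"dz": 0,"turn": 0,"gripper": 1},{"dx": 0,"dy": 0,"dz": 0,"turn": 0,"gripper": 1},{"dx": 0,"dy": 0,"dz": 0,"turn": 0,"gripper": 1},{"dx": 0,"dy": 0,"dz": 0,"turn": 0,"gripper": 1}])

```text
time: 16.48
ee_pos: [0.6438, 0.2247, 0.0635]
tcp_rot: [-3.142, -0.0, 3.141]
force: [1.5, -1.1, 0.3]
grip_width: 0.0853
finger_force: 0.0
```

Emit:
jog_arm(moves=[{"dx": 0,"dy": 0,"dz": 0.3,"turn": 0,"gripper": 1},{"dx": 0,"dy": 0,"dz": 0.6,"turn": 0,"gripper": 1},{"dx": 0,"dy": 0,"dz": 1,"turn": 0,"gripper": 1},{"dx": 0,"dy": 0,"dz": 1,"turn": 0,"gripper": 1}])

```text
time: 16.98
ee_pos: [0.6468, 0.2255, 0.1903]
tcp_rot: [3.139, 0.011, 3.141]
force: [-0.8, 0.5, 0.8]
grip_width: 0.0855
finger_force: 0.0
```

Emit:
jog_arm(moves=[{"dx": 0,"dy": 0,"dz": 0.5,"turn": 0,"gripper": 1},{"dx": 0,"dy": 0,"dz": 0.9,"turn": 0,"gripper": 1},{"dx": 0,"dy": 0,"dz": 0.9,"turn": 0,"gripper": 1}])

```text
time: 17.35
ee_pos: [0.6456, 0.2251, 0.297]
tcp_rot: [3.139, 0.009, 3.141]
force: [-0.4, 1.3, 0.2]
grip_width: 0.0856
finger_force: 0.0
```

```bash
python3 snap.py w9
python3 - <<'E'
from fit import *
f=load('w9'); show('mat',fit([f],rect(.11,.11),[.643,.223,.01,.2],1))
show('lotus',fit([f],circ(.072),[.644,.2245,.02,0],1,yaw=False,w=7));show('lotus',fit([f],circ(.072),[.644,.2245,.02,0],-1,yaw=False,w=7))
E
```

```text
[0.6456 0.2251 0.297 ] [3.1394 0.0092 3.141 ] 17.35
mat [645.  223.5  10. ] yaw 11.69 (0.42, '111/160')
lotus [644.  225.3  20. ] yaw 0.0 (0.42, '115/160')
lotus [652.6 221.8  20. ] yaw 0.0 (0.57, '20/160')
```

Emit:
jog_arm(moves=[{"dx": 0.08,"dy": -0.74,"dz": 0,"turn": -0.083,"gripper": 1},{"dx": 0.08,"dy": -0.74,"dz": 0,"turn": -0.083,"gripper": 1},{"dx": 0.08,"dy": -0.74,"dz": 0,"turn": -0.083,"gripper": 1}])

```text
time: 17.77
ee_pos: [0.6533, 0.1331, 0.2887]
tcp_rot: [-3.138, -0.003, 2.611]
force: [-0.5, 0.3, 0.8]
grip_width: 0.0857
finger_force: 0.0
```

Emit:
jog_arm(moves=[{"dx": 0.08,"dy": -0.74,"dz": 0,"turn": -0.083,"gripper": 1},{"dx": 0.08,"dy": -0.74,"dz": 0,"turn": -0.083,"gripper": 1},{"dx": 0.08,"dy": -0.74,"dz": 0,"turn": -0.083,"gripper": 1}])

```text
time: 18.15
ee_pos: [0.6627, 0.0443, 0.2884]
tcp_rot: [-3.137, -0.002, 2.089]
force: [0.7, 0.6, 0.8]
grip_width: 0.0851
finger_force: 0.0
```

Emit:
jog_arm(moves=[{"dx": 0.08,"dy": -0.74,"dz": 0,"turn": -0.09,"gripper": 1},{"dx": 0.08,"dy": -0.74,"dz": 0,"turn": -0.09,"gripper": 1},{"dx": 0.08,"dy": -0.74,"dz": 0,"turn": -0.09,"gripper": 1},{"dx": 0.08,"dy": -0.74,"dz": 0,"turn": -0.09,"gripper": 1},{"dx": 0.08,"dy": -0.74,"dz": 0,"turn": -0.09,"gripper": 1}])

```text
time: 18.77
ee_pos: [0.6724, -0.0412, 0.2903]
tcp_rot: [-3.139, -0.0, 1.536]
force: [-0.3, -0.1, -0.3]
grip_width: 0.0854
finger_force: 0.0
```

```bash
python3 snap.py w10
python3 - <<'E'
from fit import *
f=load('w10'); w5=load('w5')
show('large',fit([f],circ(.104),[.665,-.003,.04,0],1,yaw=False))
show('el',fit([f],rect(.05,.096),[.671,-.002,.052,-.05],-1,w=7))
show('large z',fit([f,w5],circ(.104),[.665,-.003,.04,0],1,True,yaw=False))
show('el z',fit([f,w5],rect(.05,.096),[.671,-.002,.052,-.05],-1,True,w=7))
E
```

```text
[ 0.6724 -0.0412  0.2903] [-3.1392e+00 -3.0000e-04  1.5357e+00] 18.775
large [665.6  -3.2  40. ] yaw 0.0 (0.64, '128/160')
el [670.5  -1.   52. ] yaw -3.44 (0.57, '56/160')
large z [665.3  -3.5  36.3] yaw 0.0 (0.41, '246/320')
el z [670.9  -1.7  50.2] yaw -3.36 (0.45, '137/320')
```

View pics/w10.png

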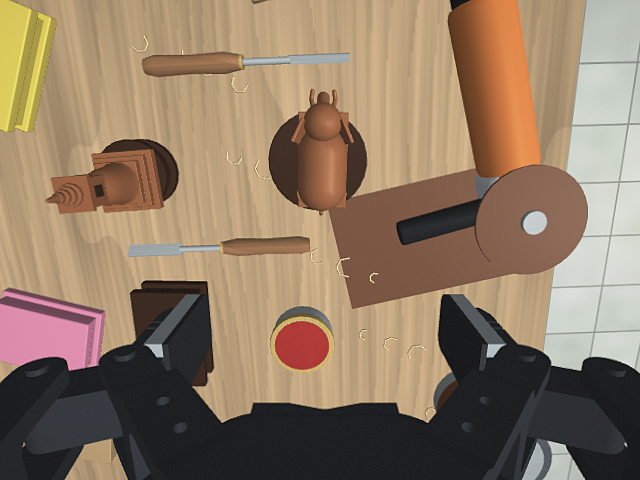

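Emit:
jog_arm(moves=[{"dx": -0.012,"dy": 0.33,"dz": 0,"turn": -0.004,"gripper": 1},{"dx": -0.012,"dy": 0.33,"dz": -0.4,"turn": -0.004,"gripper": 1},{"dx": -0.012,"dy": 0.33,"dz": -0.8,"turn": -0.004,"gripper": 1},{"dx": -0.012,"dy": 0.33,"dz": -0.8,"turn": -0.004,"gripper": 1},{"dx": -0.012,"dy": 0.33,"dz": -0.8,"turn": -0.004,"gripper": 1}])

```text
time: 19.45
ee_pos: [0.6722, -0.0019, 0.1981]
tcp_rot: [3.139, 0.0, 1.508]
force: [0.0, -0.3, 0.2]
grip_width: 0.0856
finger_force: 0.0
```

Emit:
jog_arm(moves=[{"dx": 0,"dy": 0,"dz": -0.4,"turn": 0,"gripper": 1},{"dx": 0,"dy": 0,"dz": -0.7,"turn": 0,"gripper": 1},{"dx": 0,"dy": 0,"dz": -0.82,"turn": 0,"gripper": 1},{"dx": 0,"dy": 0,"dz": -0.82,"turn": 0,"gripper": 1},{"dx": 0,"dy": 0,"dz": -0.82,"turn": 0,"gripper": 1}])

```text
time: 20.08
ee_pos: [0.6736, -0.0023, 0.1009]
tcp_rot: [3.136, 0.0, 1.507]
force: [0.5, 0.1, 0.2]
grip_width: 0.0855
finger_force: 0.0
```

Emit:
jog_arm(moves=[{"dx": 0,"dy": 0.005,"dz": -0.04,"turn": 0,"gripper": 1},{"dx": 0,"dy": 0.005,"dz": -0.04,"turn": 0,"gripper": 1},{"dx": 0,"dy": 0.005,"dz": -0.04,"turn": 0,"gripper": 1}])

```text
time: 20.45
ee_pos: [0.6713, -0.0014, 0.0927]
tcp_rot: [3.141, 0.0, 1.507]
force: [0.5, -0.1, -0.8]
grip_width: 0.0857
finger_force: 0.0
```

Emit:
jog_arm(moves=[{"dx": 0,"dy": 0,"dz": 0,"turn": 0,"gripper": 0},{"dx": 0,"dy": 0,"dz": 0,"turn": 0,"gripper": 0},{"dx": 0,"dy": 0,"dz": 0,"turn": 0,"gripper": 0},{"dx": 0,"dy": 0,"dz": 0,"turn": 0,"gripper": 0}])

```text
time: 20.95
ee_pos: [0.6714, -0.0015, 0.0927]
tcp_rot: [3.141, 0.0, 1.507]
force: [-0.1, -0.6, 1.2]
grip_width: 0.0412
finger_force: 62.1
```

Emit:
jog_arm(moves=[{"dx": 0,"dy": 0,"dz": 0.1,"turn": 0,"gripper": 0},{"dx": 0,"dy": 0,"dz": 0.4,"turn": 0,"gripper": 0},{"dx": 0,"dy": 0,"dz": 0.7,"turn": 0,"gripper": 0},{"dx": 0,"dy": 0,"dz": 1,"turn": 0,"gripper": 0},{"dx": 0,"dy": 0,"dz": 1,"turn": 0,"gripper": 0}])

```text
time: 21.58
ee_pos: [0.6734, -0.0016, 0.2176]
tcp_rot: [3.133, 0.0, 1.507]
force: [0.2, 0.0, -2.0]
grip_width: 0.0407
finger_force: 61.9
```

Emit:
jog_arm(moves=[{"dx": -0.4,"dy": -0.43,"dz": 0.2,"turn": 0.0028,"gripper": 0},{"dx": -0.8,"dy": -0.86,"dz": 0.2,"turn": 0.0028,"gripper": 0},{"dx": -0.8,"dy": -0.86,"dz": 0.2,"turn": 0.0028,"gripper": 0},{"dx": -0.8,"dy": -0.86,"dz": 0.2,"turn": 0.0028,"gripper": 0}])

```text
time: 22.08
ee_pos: [0.5744, -0.1054, 0.2356]
tcp_rot: [-3.14, -0.001, 1.523]
force: [0.7, -0.5, -1.8]
grip_width: 0.041
finger_force: 62.0
```

Emit:
jog_arm(moves=[{"dx": -0.4,"dy": -0.43,"dz": 0,"turn": 0,"gripper": 0},{"dx": -0.8,"dy": -0.86,"dz": 0,"turn": 0,"gripper": 0},{"dx": -0.81,"dy": -0.865,"dz": 0,"turn": 0,"gripper": 0},{"dx": -0.81,"dy": -0.865,"dz": 0,"turn": 0,"gripper": 0},{"dx": -0.81,"dy": -0.865,"dz": 0,"turn": 0,"gripper": 0}])

```text
time: 22.7
ee_pos: [0.4794, -0.2073, 0.2361]
tcp_rot: [3.141, -0.001, 1.527]
force: [0.5, -0.2, -1.0]
grip_width: 0.0411
finger_force: 62.3
```

```bash
python3 snap.py w11
python3 - <<'E'
from fit import *
f=load('w11'); w4=load('w4'); e=f['s']['ee_pos']
show('long',fit([f],rect(.08,.126),[.478,-.2083,.04,-.046],1)); show('long',fit([f,w4],rect(.08,.126),[.478,-.2083,.0375,-.046],1))
for z in (.10,.107): 
  for s in (1,-1): show('el foot',fit([f],rect(.05,.096),[e[0],e[1],e[2]-.0927+.052+(0 if z==.1 else -.002),-.046],s))
E
```

```text
[ 0.4794 -0.2073  0.2361] [ 3.1412e+00 -1.1000e-03  1.5268e+00] 22.7
long [ 477.6 -208.1   40. ] yaw -3.11 (0.44, '68/160')
long [ 478.1 -208.3   37.5] yaw -2.71 (0.37, '213/320')
el foot [ 478.8 -206.8  195.4] yaw -2.03 (0.58, '30/160')
el foot [ 480.2 -207.9  195.4] yaw -2.17 (0.39, '28/160')
el foot [ 478.8 -207.   193.4] yaw -2.13 (0.36, '28/160')
el foot [ 479.8 -208.1  193.4] yaw -2.27 (0.39, '29/160')
```

View pics/w11.png

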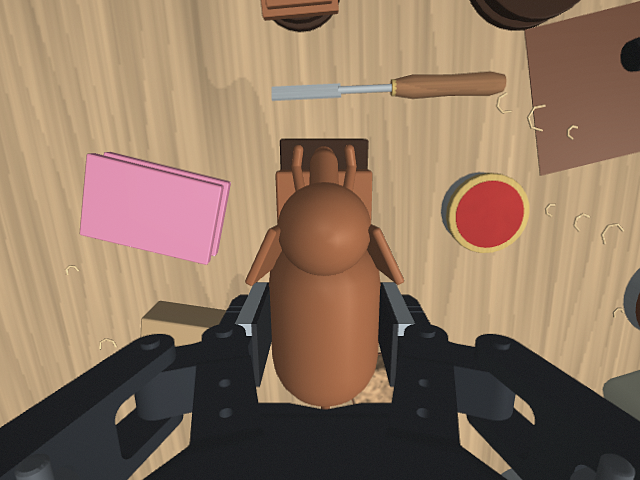

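Emit:
jog_arm(moves=[{"dx": -0.011,"dy": -0.01,"dz": -0.2,"turn": -0.0008,"gripper": 0},{"dx": -0.011,"dy": -0.01,"dz": -0.5,"turn": -0.0008,"gripper": 0},{"dx": -0.011,"dy": -0.01,"dz": -0.8,"turn": -0.0008,"gripper": 0},{"dx": -0.011,"dy": -0.01,"dz": -0.8,"turn": -0.0008,"gripper": 0}])

```text
time: 23.25
ee_pos: [0.475, -0.2069, 0.1365]
tcp_rot: [-3.134, -0.004, 1.522]
force: [-0.4, -0.0, 0.1]
grip_width: 0.0412
finger_force: 62.2
```

Emit:
jog_arm(moves=[{"dx": 0,"dy": 0,"dz": -0.15,"turn": 0,"gripper": 0},{"dx": 0,"dy": 0,"dz": -0.28,"turn": 0,"gripper": 0},{"dx": 0,"dy": 0,"dz": -0.35,"turn": 0,"gripper": 0},{"dx": 0,"dy": 0,"dz": -0.35,"turn": 0,"gripper": 0},{"dx": 0,"dy": 0,"dz": -0.35,"turn": 0,"gripper": 0}])

```text
time: 23.88
ee_pos: [0.4771, -0.21, 0.0991]
tcp_rot: [3.141, 0.0, 1.52]
force: [-0.7, 0.2, -1.1]
grip_width: 0.0413
finger_force: 62.3
```

Emit:
jog_arm(moves=[{"dx": 0.008,"dy": 0.012,"dz": -0.02,"turn": 0.0003,"gripper": 0},{"dx": 0.008,"dy": 0.012,"dz": -0.035,"turn": 0.0003,"gripper": 0},{"dx": 0.008,"dy": 0.012,"dz": -0.035,"turn": 0.0003,"gripper": 0},{"dx": 0.008,"dy": 0.012,"dz": -0.035,"turn": 0.0003,"gripper": 0}])

```text
time: 24.38
ee_pos: [0.4778, -0.2082, 0.0943]
tcp_rot: [3.142, 0.0, 1.522]
force: [1.0, 0.9, -1.3]
grip_width: 0.0412
finger_force: 62.3
```

```bash
python3 -c "
from h import *
s=readout.sense();print(s['ee_pos'],s['tcp_rot'],s['force'])"
```

```text
[ 0.4777786  -0.20821405  0.09433486] [3.14156436e+00 1.77133562e-05 1.52189493e+00] [ 1.02076632  0.91098473 -1.25719251]
```

Position is spot on; lower 2 mm, then release.

Emit:
jog_arm(moves=[{"dx": 0,"dy": 0,"dz": -0.01,"turn": 0,"gripper": 0},{"dx": 0,"dy": 0,"dz": -0.016,"turn": 0,"gripper": 0},{"dx": 0,"dy": 0,"dz": -0.016,"turn": 0,"gripper": 0}])

```text
time: 24.75
ee_pos: [0.4778, -0.2083, 0.0927]
tcp_rot: [3.141, 0.0, 1.522]
force: [-1.4, -0.7, 0.1]
grip_width: 0.0408
finger_force: 62.5
```

Emit:
jog_arm(moves=[{"dx": 0,"dy": 0,"dz": 0,"turn": 0,"gripper": 1},{"dx": 0,"dy": 0,"dz": 0,"turn": 0,"gripper": 1},{"dx": 0,"dy": 0,"dz": 0,"turn": 0,"gripper": 1},{"dx": 0,"dy": 0,"dz": 0,"turn": 0,"gripper": 1}])

```text
time: 25.25
ee_pos: [0.4778, -0.2082, 0.0924]
tcp_rot: [3.142, 0.0, 1.522]
force: [0.1, -0.9, -0.1]
grip_width: 0.0854
finger_force: 0.0
```

Emit:
jog_arm(moves=[{"dx": 0,"dy": 0,"dz": 0.3,"turn": 0,"gripper": 1},{"dx": 0,"dy": 0,"dz": 0.6,"turn": 0,"gripper": 1},{"dx": 0,"dy": 0,"dz": 1,"turn": 0,"gripper": 1},{"dx": 0,"dy": 0,"dz": 1,"turn": 0,"gripper": 1}])

```text
time: 25.75
ee_pos: [0.4802, -0.2096, 0.2177]
tcp_rot: [3.133, 0.005, 1.522]
force: [-0.2, 0.3, 0.4]
grip_width: 0.0856
finger_force: 0.0
```

Emit:
jog_arm(moves=[{"dx": 0,"dy": -0.4,"dz": 0.6,"turn": 0,"gripper": 1},{"dx": 0,"dy": -0.4,"dz": 0.6,"turn": 0,"gripper": 1},{"dx": 0,"dy": -0.4,"dz": 0.6,"turn": 0,"gripper": 1},{"dx": 0,"dy": -0.4,"dz": 0.6,"turn": 0,"gripper": 1}])

```text
time: 26.25
ee_pos: [0.4775, -0.2556, 0.2829]
tcp_rot: [-3.14, -0.002, 1.522]
force: [-0.6, 0.9, -0.3]
grip_width: 0.0855
finger_force: 0.0
```

```bash
python3 snap.py w12
python3 - <<'E'
from fit import *
f=load('w12')
show('long',fit([f],rect(.08,.126),[.478,-.2083,.0375,-.046],1))
show('el foot',fit([f],rect(.05,.096),[.478,-.2083,.0495,-.046],-1,w=7))
E
```

```text
[ 0.4775 -0.2556  0.2829] [-3.1398e+00 -1.5000e-03  1.5221e+00] 26.25
long [ 478.2 -208.4   37.5] yaw -2.62 (0.2, '153/160')
el foot [ 477.  -209.2   49.5] yaw -1.85 (0.49, '86/160')
```

Emit:
jog_arm(moves=[{"dx": 0.277,"dy": 0.8,"dz": 0,"turn": 0.0516,"gripper": 1},{"dx": 0.277,"dy": 0.8,"dz": 0,"turn": 0.0516,"gripper": 1},{"dx": 0.277,"dy": 0.8,"dz": 0,"turn": 0.0516,"gripper": 1}])

```text
time: 26.68
ee_pos: [0.5111, -0.1569, 0.2832]
tcp_rot: [-3.14, -0.002, 1.851]
force: [0.4, -0.6, 1.1]
grip_width: 0.0852
finger_force: 0.0
```

Emit:
jog_arm(moves=[{"dx": 0.277,"dy": 0.8,"dz": 0,"turn": 0.0516,"gripper": 1},{"dx": 0.277,"dy": 0.8,"dz": 0,"turn": 0.0516,"gripper": 1},{"dx": 0.277,"dy": 0.8,"dz": 0,"turn": 0.0516,"gripper": 1}])

```text
time: 27.05
ee_pos: [0.5442, -0.0621, 0.2832]
tcp_rot: [-3.14, -0.002, 2.173]
force: [-0.2, -0.3, -0.3]
grip_width: 0.0855
finger_force: 0.0
```

Emit:
jog_arm(moves=[{"dx": 0.277,"dy": 0.8,"dz": 0,"turn": 0.0516,"gripper": 1},{"dx": 0.277,"dy": 0.8,"dz": 0,"turn": 0.0516,"gripper": 1},{"dx": 0.277,"dy": 0.8,"dz": 0,"turn": 0.0516,"gripper": 1}])

```text
time: 27.42
ee_pos: [0.5775, 0.0329, 0.2831]
tcp_rot: [-3.14, -0.001, 2.496]
force: [0.7, -1.5, 0.5]
grip_width: 0.0858
finger_force: 0.0
```

Emit:
jog_arm(moves=[{"dx": 0.277,"dy": 0.8,"dz": 0,"turn": 0.0516,"gripper": 1},{"dx": 0.277,"dy": 0.8,"dz": 0,"turn": 0.0516,"gripper": 1},{"dx": 0.277,"dy": 0.8,"dz": 0,"turn": 0.0516,"gripper": 1}])

```text
time: 27.8
ee_pos: [0.6109, 0.1282, 0.2829]
tcp_rot: [-3.14, -0.002, 2.819]
force: [0.6, -0.0, -0.2]
grip_width: 0.0855
finger_force: 0.0
```

Emit:
jog_arm(moves=[{"dx": 0.277,"dy": 0.8,"dz": 0,"turn": 0.0516,"gripper": 1},{"dx": 0.277,"dy": 0.8,"dz": 0,"turn": 0.0516,"gripper": 1},{"dx": 0.277,"dy": 0.8,"dz": 0,"turn": 0.0516,"gripper": 1},{"dx": 0.277,"dy": 0.8,"dz": 0,"turn": 0.0516,"gripper": 1},{"dx": 0.277,"dy": 0.8,"dz": 0,"turn": 0.0516,"gripper": 1}])

```text
time: 28.42
ee_pos: [0.644, 0.2216, 0.2854]
tcp_rot: [-3.141, 0.001, 3.139]
force: [0.5, 0.0, 0.3]
grip_width: 0.0853
finger_force: 0.0
```

```bash
python3 snap.py w13
python3 - <<'E'
from fit import *
f=load('w13')
show('lotus',fit([f],circ(.072),[.644,.2245,.018,0],1,yaw=False,w=7))
show('large',fit([f],circ(.104),[.665,-.0035,.0375,0],1,yaw=False,w=7))
E
```

```text
[0.644  0.2216 0.2854] [-3.1412e+00  9.0000e-04  3.1394e+00] 28.425
lotus [644.  225.3  18. ] yaw 0.0 (0.35, '115/160')
large [665.2  -3.4  37.5] yaw 0.0 (0.38, '106/160')
```

Emit:
jog_arm(moves=[{"dx": 0,"dy": 0.025,"dz": -0.4,"turn": 0,"gripper": 1},{"dx": 0,"dy": 0.025,"dz": -0.9,"turn": 0,"gripper": 1},{"dx": 0,"dy": 0.025,"dz": -0.9,"turn": 0,"gripper": 1},{"dx": 0,"dy": 0.025,"dz": -0.9,"turn": 0,"gripper": 1}])

```text
time: 28.98
ee_pos: [0.6454, 0.2264, 0.1798]
tcp_rot: [3.141, 0.004, -3.141]
force: [0.9, 0.3, 2.8]
grip_width: 0.0853
finger_force: 0.0
```

Emit:
jog_arm(moves=[{"dx": 0,"dy": 0,"dz": -0.4,"turn": 0,"gripper": 1},{"dx": 0,"dy": 0,"dz": -0.7,"turn": 0,"gripper": 1},{"dx": 0,"dy": 0,"dz": -0.9,"turn": 0,"gripper": 1},{"dx": 0,"dy": 0,"dz": -0.93,"turn": 0,"gripper": 1},{"dx": 0,"dy": 0,"dz": -0.93,"turn": 0,"gripper": 1}])

```text
time: 29.6
ee_pos: [0.6482, 0.2277, 0.0705]
tcp_rot: [3.139, 0.009, -3.141]
force: [1.3, 0.1, -0.3]
grip_width: 0.0855
finger_force: 0.0
```

Emit:
jog_arm(moves=[{"dx": 0,"dy": 0,"dz": 0,"turn": 0,"gripper": 1},{"dx": 0,"dy": 0,"dz": 0,"turn": 0,"gripper": 1}])

```text
time: 29.85
ee_pos: [0.6453, 0.2271, 0.0669]
tcp_rot: [3.141, 0.003, -3.14]
force: [0.2, -0.6, -1.1]
grip_width: 0.0853
finger_force: 0.0
```

Emit:
jog_arm(moves=[{"dx": -0.006,"dy": -0.018,"dz": -0.01,"turn": 0,"gripper": 1},{"dx": -0.006,"dy": -0.018,"dz": -0.01,"turn": 0,"gripper": 1},{"dx": -0.006,"dy": -0.018,"dz": -0.01,"turn": 0,"gripper": 1}])

```text
time: 30.22
ee_pos: [0.643, 0.2245, 0.0633]
tcp_rot: [-3.141, -0.001, -3.14]
force: [-0.3, 0.6, -0.8]
grip_width: 0.0857
finger_force: 0.0
```

Emit:
jog_arm(moves=[{"dx": 0,"dy": 0,"dz": 0,"turn": 0,"gripper": 0},{"dx": 0,"dy": 0,"dz": 0,"turn": 0,"gripper": 0},{"dx": 0,"dy": 0,"dz": 0,"turn": 0,"gripper": 0},{"dx": 0,"dy": 0,"dz": 0,"turn": 0,"gripper": 0}])

```text
time: 30.72
ee_pos: [0.6437, 0.2249, 0.0642]
tcp_rot: [3.141, 0.001, -3.14]
force: [0.8, 0.9, 2.5]
grip_width: 0.0491
finger_force: 62.4
```

Emit:
jog_arm(moves=[{"dx": 0,"dy": 0,"dz": 0.1,"turn": 0,"gripper": 0},{"dx": 0,"dy": 0,"dz": 0.4,"turn": 0,"gripper": 0},{"dx": 0,"dy": 0,"dz": 0.7,"turn": 0,"gripper": 0},{"dx": 0,"dy": 0,"dz": 1,"turn": 0,"gripper": 0},{"dx": 0,"dy": 0,"dz": 1,"turn": 0,"gripper": 0}])

```text
time: 31.35
ee_pos: [0.6453, 0.225, 0.1885]
tcp_rot: [3.14, 0.008, -3.14]
force: [-0.2, -0.4, -1.5]
grip_width: 0.0495
finger_force: 62.5
```

Emit:
jog_arm(moves=[{"dx": 0.09,"dy": -0.4,"dz": 0.2,"turn": 0,"gripper": 0},{"dx": 0.09,"dy": -0.95,"dz": 0.2,"turn": 0,"gripper": 0},{"dx": 0.09,"dy": -0.95,"dz": 0.2,"turn": 0,"gripper": 0}])

```text
time: 31.72
ee_pos: [0.6536, 0.1058, 0.2059]
tcp_rot: [-3.14, -0.003, 3.137]
force: [0.9, 1.0, -1.5]
grip_width: 0.0491
finger_force: 62.7
```

Emit:
jog_arm(moves=[{"dx": 0.09,"dy": -0.5,"dz": 0,"turn": 0,"gripper": 0},{"dx": 0.09,"dy": -0.95,"dz": 0,"turn": 0,"gripper": 0},{"dx": 0.09,"dy": -0.95,"dz": 0,"turn": 0,"gripper": 0},{"dx": 0.09,"dy": -0.95,"dz": 0,"turn": 0,"gripper": 0},{"dx": 0.09,"dy": -0.95,"dz": 0,"turn": 0,"gripper": 0}])

```text
time: 32.35
ee_pos: [0.6645, -0.0016, 0.2069]
tcp_rot: [3.141, -0.001, -3.138]
force: [0.3, 0.2, -1.1]
grip_width: 0.049
finger_force: 63.0
```

```bash
python3 snap.py w14
python3 - <<'E'
from fit import *
f=load('w14');e=f['s']['ee_pos']
show('foot',fit([f],circ(.072),[e[0],e[1],e[2]-.0643+.018,0],1,yaw=False,w=7))
show('large',fit([f],circ(.104),[.665,-.0035,.0375,0],1,yaw=False,w=7))
E
```

```text
[ 0.6645 -0.0016  0.2069] [ 3.1409e+00 -1.3000e-03 -3.1382e+00] 32.35
foot [665.4  -0.8 160.6] yaw 0.0 (0.41, '32/160')
large [665.1  -3.3  37.5] yaw 0.0 (0.64, '98/160')
```

Emit:
jog_arm(moves=[{"dx": 0,"dy": -0.02,"dz": -0.2,"turn": 0,"gripper": 0},{"dx": 0,"dy": -0.02,"dz": -0.5,"turn": 0,"gripper": 0},{"dx": 0,"dy": -0.02,"dz": -0.8,"turn": 0,"gripper": 0},{"dx": 0,"dy": -0.02,"dz": -0.88,"turn": 0,"gripper": 0},{"dx": 0,"dy": -0.02,"dz": -0.88,"turn": 0,"gripper": 0}])

```text
time: 33.02
ee_pos: [0.6644, -0.0049, 0.1017]
tcp_rot: [3.141, -0.001, -3.139]
force: [-1.1, 0.2, -0.9]
grip_width: 0.0495
finger_force: 63.0
```

Emit:
jog_arm(moves=[{"dx": 0,"dy": 0,"dz": 0,"turn": 0,"gripper": 0},{"dx": 0,"dy": 0,"dz": 0,"turn": 0,"gripper": 0}])

```text
time: 33.28
ee_pos: [0.6663, -0.0059, 0.1044]
tcp_rot: [-3.141, 0.004, -3.14]
force: [-0.6, -0.5, -2.3]
grip_width: 0.0493
finger_force: 63.0
```

Emit:
jog_arm(moves=[{"dx": 0,"dy": 0.015,"dz": -0.03,"turn": 0,"gripper": 0},{"dx": 0,"dy": 0.015,"dz": -0.04,"turn": 0,"gripper": 0},{"dx": 0,"dy": 0.015,"dz": -0.04,"turn": 0,"gripper": 0},{"dx": 0,"dy": 0.015,"dz": -0.04,"turn": 0,"gripper": 0}])

```text
time: 33.78
ee_pos: [0.6648, -0.004, 0.0971]
tcp_rot: [-3.142, -0.0, -3.14]
force: [0.3, 0.2, -1.4]
grip_width: 0.0488
finger_force: 63.0
```

Emit:
jog_arm(moves=[{"dx": 0,"dy": 0,"dz": -0.012,"turn": 0,"gripper": 0},{"dx": 0,"dy": 0,"dz": -0.022,"turn": 0,"gripper": 0},{"dx": 0,"dy": 0,"dz": -0.022,"turn": 0,"gripper": 0}])

```text
time: 34.15
ee_pos: [0.6647, -0.004, 0.0944]
tcp_rot: [3.142, -0.0, -3.14]
force: [0.1, 0.5, -1.1]
grip_width: 0.0493
finger_force: 63.0
```

Emit:
jog_arm(moves=[{"dx": 0,"dy": 0,"dz": 0,"turn": 0,"gripper": 1},{"dx": 0,"dy": 0,"dz": 0,"turn": 0,"gripper": 1},{"dx": 0,"dy": 0,"dz": 0,"turn": 0,"gripper": 1},{"dx": 0,"dy": 0,"dz": 0,"turn": 0,"gripper": 1}])

```text
time: 34.65
ee_pos: [0.665, -0.004, 0.0948]
tcp_rot: [-3.142, 0.0, -3.14]
force: [0.4, 1.4, 0.1]
grip_width: 0.0854
finger_force: 0.0
```

Emit:
jog_arm(moves=[{"dx": 0,"dy": 0,"dz": 0.3,"turn": 0,"gripper": 1},{"dx": 0,"dy": 0,"dz": 0.6,"turn": 0,"gripper": 1},{"dx": 0,"dy": 0,"dz": 1,"turn": 0,"gripper": 1},{"dx": 0,"dy": 0,"dz": 1,"turn": 0,"gripper": 1}])

```text
time: 35.15
ee_pos: [0.6675, -0.0042, 0.221]
tcp_rot: [-3.14, 0.011, -3.14]
force: [0.2, 0.4, -0.4]
grip_width: 0.0853
finger_force: 0.0
```

Emit:
jog_arm(moves=[{"dx": 0,"dy": 0,"dz": 0.7,"turn": 0,"gripper": 1},{"dx": 0,"dy": 0,"dz": 0.7,"turn": 0,"gripper": 1},{"dx": 0,"dy": 0,"dz": 0.7,"turn": 0,"gripper": 1},{"dx": 0,"dy": 0,"dz": 0.7,"turn": 0,"gripper": 1}])

```text
time: 35.65
ee_pos: [0.6648, -0.004, 0.2968]
tcp_rot: [3.141, -0.002, -3.14]
force: [-0.1, 0.2, -0.5]
grip_width: 0.0851
finger_force: 0.0
```

```bash
python3 snap.py w15
python3 - <<'E'
from fit import *
f=load('w15');e=f['s']['ee_pos']
show('foot',fit([f],circ(.072),[.6648,-.004,.0475,0],-1,yaw=False,w=7))
show('large',fit([f],circ(.104),[.665,-.0035,.0375,0],1,yaw=False,w=7))
E
```

```text
[ 0.6648 -0.004   0.2968] [ 3.1414e+00 -2.0000e-03 -3.1403e+00] 35.65
foot [667.1  -3.4  47.5] yaw 0.0 (0.5, '112/160')
large [665.2  -3.5  37.5] yaw 0.0 (0.39, '160/160')
```

Emit:
jog_arm(moves=[{"dx": -0.725,"dy": 1,"dz": 0,"turn": 0,"gripper": 1},{"dx": -0.725,"dy": 1,"dz": 0,"turn": 0,"gripper": 1},{"dx": -0.725,"dy": 1,"dz": 0,"turn": 0,"gripper": 1}])

```text
time: 36.08
ee_pos: [0.5752, 0.1184, 0.2972]
tcp_rot: [3.141, -0.003, -3.137]
force: [0.5, 0.5, -0.3]
grip_width: 0.0851
finger_force: 0.0
```

Emit:
jog_arm(moves=[{"dx": -0.725,"dy": 1,"dz": 0,"turn": 0,"gripper": 1},{"dx": -0.725,"dy": 1,"dz": 0,"turn": 0,"gripper": 1},{"dx": -0.725,"dy": 1,"dz": 0,"turn": 0,"gripper": 1},{"dx": -0.725,"dy": 1,"dz": 0,"turn": 0,"gripper": 1},{"dx": -0.725,"dy": 1,"dz": 0,"turn": 0,"gripper": 1}])

```text
time: 36.7
ee_pos: [0.4914, 0.2352, 0.2977]
tcp_rot: [-3.14, -0.001, -3.141]
force: [-0.2, -0.4, -0.4]
grip_width: 0.0855
finger_force: 0.0
```

```bash
python3 snap.py w16
python3 - <<'E'
from fit import *
f=load('w16');e=f['s']['ee_pos']
show('monk',fit([f],circ(.046),[.491,.2375,.0475,0],-1,yaw=False,w=7))
show('square',fit([f],rect(.092,.092),[.484,.233,.0375,-.25],1,w=7))
show('lotus foot',fit([f],circ(.072),[.6648,-.004,.0475,0],-1,yaw=False,w=7))
show('large',fit([f],circ(.104),[.665,-.0035,.0375,0],1,yaw=False,w=7))
E
```

```text
[0.4914 0.2352 0.2977] [-3.1405e+00 -6.0000e-04 -3.1410e+00] 36.7
monk [491.2 237.   47.5] yaw 0.0 (0.36, '98/160')
square [483.7 233.3  37.5] yaw -14.66 (0.35, '160/160')
lotus foot [667.5  -4.1  47.5] yaw 0.0 (0.24, '69/160')
large [665.3  -3.7  37.5] yaw 0.0 (0.46, '42/160')
```

Emit:
jog_arm(moves=[{"dx": 0,"dy": 0.012,"dz": -0.4,"turn": 0,"gripper": 1},{"dx": 0,"dy": 0.012,"dz": -0.85,"turn": 0,"gripper": 1},{"dx": 0,"dy": 0.012,"dz": -0.85,"turn": 0,"gripper": 1},{"dx": 0,"dy": 0.012,"dz": -0.85,"turn": 0,"gripper": 1}])

```text
time: 37.25
ee_pos: [0.4925, 0.2371, 0.1988]
tcp_rot: [3.141, 0.003, 3.142]
force: [0.3, 0.7, 0.9]
grip_width: 0.0852
finger_force: 0.0
```

Emit:
jog_arm(moves=[{"dx": 0,"dy": 0,"dz": -0.4,"turn": 0,"gripper": 1},{"dx": 0,"dy": 0,"dz": -0.7,"turn": 0,"gripper": 1},{"dx": 0,"dy": 0,"dz": -0.8,"turn": 0,"gripper": 1},{"dx": 0,"dy": 0,"dz": -0.8,"turn": 0,"gripper": 1},{"dx": 0,"dy": 0,"dz": -0.8,"turn": 0,"gripper": 1}])

```text
time: 37.88
ee_pos: [0.4932, 0.2382, 0.1039]
tcp_rot: [3.14, 0.005, -3.14]
force: [-0.7, 0.1, 0.7]
grip_width: 0.0854
finger_force: 0.0
```

Emit:
jog_arm(moves=[{"dx": 0,"dy": 0,"dz": 0,"turn": 0,"gripper": 1},{"dx": 0,"dy": 0,"dz": 0,"turn": 0,"gripper": 1}])

```text
time: 38.12
ee_pos: [0.4915, 0.2377, 0.1016]
tcp_rot: [3.141, 0.002, -3.14]
force: [-0.0, -0.6, -0.7]
grip_width: 0.0855
finger_force: 0.0
```

Emit:
jog_arm(moves=[{"dx": 0,"dy": -0.005,"dz": -0.008,"turn": 0,"gripper": 1},{"dx": 0,"dy": -0.005,"dz": -0.008,"turn": 0,"gripper": 0},{"dx": 0,"dy": -0.005,"dz": -0.008,"turn": 0,"gripper": 0},{"dx": 0,"dy": -0.005,"dz": -0.008,"turn": 0,"gripper": 0},{"dx": 0,"dy": -0.005,"dz": -0.008,"turn": 0,"gripper": 0}])

```text
time: 38.75
ee_pos: [0.4911, 0.237, 0.0998]
tcp_rot: [3.141, 0.001, -3.14]
force: [-0.3, 0.5, 1.6]
grip_width: 0.0346
finger_force: 60.1
```

Emit:
jog_arm(moves=[{"dx": 0,"dy": 0,"dz": 0,"turn": 0,"gripper": 0},{"dx": 0,"dy": 0,"dz": 0,"turn": 0,"gripper": 0}])

```text
time: 39.0
ee_pos: [0.4911, 0.237, 0.0998]
tcp_rot: [3.141, 0.001, -3.14]
force: [-0.0, -0.1, 2.3]
grip_width: 0.0349
finger_force: 60.1
```

Emit:
jog_arm(moves=[{"dx": 0,"dy": 0,"dz": 0.1,"turn": 0,"gripper": 0},{"dx": 0,"dy": 0,"dz": 0.4,"turn": 0,"gripper": 0},{"dx": 0,"dy": 0,"dz": 0.7,"turn": 0,"gripper": 0},{"dx": 0,"dy": 0,"dz": 0.8,"turn": 0,"gripper": 0},{"dx": 0,"dy": 0,"dz": 0.8,"turn": 0,"gripper": 0}])

```text
time: 39.62
ee_pos: [0.4913, 0.237, 0.1963]
tcp_rot: [3.141, 0.001, -3.14]
force: [0.2, 0.1, -2.2]
grip_width: 0.0347
finger_force: 60.0
```

Emit:
jog_arm(moves=[{"dx": 0.3,"dy": -0.06,"dz": 0,"turn": 0,"gripper": 0},{"dx": 0.64,"dy": -0.06,"dz": 0,"turn": 0,"gripper": 0},{"dx": 0.64,"dy": -0.06,"dz": 0,"turn": 0,"gripper": 0}])

```text
time: 40.0
ee_pos: [0.5683, 0.2286, 0.1907]
tcp_rot: [-3.14, -0.006, 3.141]
force: [-1.3, 0.6, -1.4]
grip_width: 0.0347
finger_force: 60.0
```

Emit:
jog_arm(moves=[{"dx": 0.3,"dy": -0.06,"dz": 0,"turn": 0,"gripper": 0},{"dx": 0.64,"dy": -0.06,"dz": 0,"turn": 0,"gripper": 0},{"dx": 0.64,"dy": -0.06,"dz": -0.4,"turn": 0,"gripper": 0},{"dx": 0.64,"dy": -0.06,"dz": -0.7,"turn": 0,"gripper": 0},{"dx": 0.64,"dy": -0.06,"dz": -0.7,"turn": 0,"gripper": 0}])

```text
time: 40.62
ee_pos: [0.6394, 0.2216, 0.1049]
tcp_rot: [-3.139, -0.013, -3.14]
force: [-0.4, 0.2, -1.7]
grip_width: 0.0348
finger_force: 60.0
```

Emit:
jog_arm(moves=[{"dx": 0,"dy": 0,"dz": -0.15,"turn": 0,"gripper": 0},{"dx": 0,"dy": 0,"dz": -0.25,"turn": 0,"gripper": 0},{"dx": 0,"dy": 0,"dz": -0.3,"turn": 0,"gripper": 0},{"dx": 0,"dy": 0,"dz": -0.3,"turn": 0,"gripper": 0},{"dx": 0,"dy": 0,"dz": -0.3,"turn": 0,"gripper": 0}])

```text
time: 41.25
ee_pos: [0.6449, 0.2226, 0.0764]
tcp_rot: [3.141, 0.001, -3.14]
force: [-0.4, 0.2, 0.0]
grip_width: 0.0348
finger_force: 60.0
```

Expected contact at z≈0.070; lower to just there.

Emit:
jog_arm(moves=[{"dx": 0,"dy": 0,"dz": -0.02,"turn": 0,"gripper": 0},{"dx": 0,"dy": 0,"dz": -0.04,"turn": 0,"gripper": 0},{"dx": 0,"dy": 0,"dz": -0.05,"turn": 0,"gripper": 0},{"dx": 0,"dy": 0,"dz": -0.05,"turn": 0,"gripper": 0},{"dx": 0,"dy": 0,"dz": -0.05,"turn": 0,"gripper": 0}])

```text
time: 41.88
ee_pos: [0.6446, 0.2225, 0.0699]
tcp_rot: [3.142, 0.0, -3.14]
force: [-0.4, -0.4, 1.7]
grip_width: 0.0347
finger_force: 60.1
```

Emit:
jog_arm(moves=[{"dx": 0,"dy": 0,"dz": 0,"turn": 0,"gripper": 1},{"dx": 0,"dy": 0,"dz": 0,"turn": 0,"gripper": 1},{"dx": 0,"dy": 0,"dz": 0,"turn": 0,"gripper": 1},{"dx": 0,"dy": 0,"dz": 0,"turn": 0,"gripper": 1}])

```text
time: 42.38
ee_pos: [0.6445, 0.2225, 0.0696]
tcp_rot: [3.142, -0.0, -3.14]
force: [0.0, 0.1, -0.3]
grip_width: 0.0854
finger_force: 0.0
```

Emit:
jog_arm(moves=[{"dx": 0,"dy": 0,"dz": 0.3,"turn": 0,"gripper": 1},{"dx": 0,"dy": 0,"dz": 0.6,"turn": 0,"gripper": 1},{"dx": 0,"dy": 0,"dz": 1,"turn": 0,"gripper": 1},{"dx": 0,"dy": 0,"dz": 1,"turn": 0,"gripper": 1}])

```text
time: 42.88
ee_pos: [0.6472, 0.2231, 0.1962]
tcp_rot: [3.139, 0.011, -3.14]
force: [0.8, -0.0, 1.5]
grip_width: 0.0857
finger_force: 0.0
```

Emit:
jog_arm(moves=[{"dx": 0,"dy": 0,"dz": 0.85,"turn": 0,"gripper": 1},{"dx": -0.6,"dy": -0.99,"dz": 0.85,"turn": 0.0058,"gripper": 1},{"dx": -0.6,"dy": -0.99,"dz": 0.85,"turn": 0.0058,"gripper": 1},{"dx": -0.6,"dy": -0.99,"dz": 0.85,"turn": 0.0058,"gripper": 1}])

```text
time: 43.38
ee_pos: [0.5714, 0.1014, 0.2928]
tcp_rot: [-3.141, 0.001, -3.106]
force: [0.7, -0.5, 0.9]
grip_width: 0.0851
finger_force: 0.0
```

Emit:
jog_arm(moves=[{"dx": -0.6,"dy": -0.99,"dz": 0,"turn": 0,"gripper": 1},{"dx": -0.6,"dy": -0.99,"dz": 0,"turn": 0,"gripper": 1},{"dx": -0.6,"dy": -0.99,"dz": 0,"turn": 0,"gripper": 1},{"dx": -0.6,"dy": -0.99,"dz": 0,"turn": 0,"gripper": 1},{"dx": -0.6,"dy": -0.99,"dz": 0,"turn": 0,"gripper": 1}])

```text
time: 44.0
ee_pos: [0.5012, -0.014, 0.2911]
tcp_rot: [3.141, -0.0, -3.102]
force: [0.7, -0.5, 0.4]
grip_width: 0.0851
finger_force: 0.0
```

```bash
python3 snap.py w17
python3 - <<'E'
from fit import *
f=load('w17');e=f['s']['ee_pos'];w3=load('w3')
show('stupa',fit([f],rect(.062,.062),[.4657,-.0157,.0475,.037],-1,w=7))
show('stupa',fit([f,w3],rect(.062,.062),[.4657,-.0157,.0475,.037],-1,w=7))
show('small',fit([f],circ(.076),[.4655,-.0111,.0375,0],1,yaw=False,w=7))
show('lotus foot',fit([f],circ(.072),[.6648,-.004,.0475,0],-1,yaw=False,w=7))
show('monk',fit([f],circ(.046),[.645,.2225,.0175,0],1,yaw=False,w=7))
E
```

```text
[ 0.5012 -0.014   0.2911] [ 3.1407e+00 -1.0000e-04 -3.1025e+00] 44.0
stupa [465.5 -15.8  47.5] yaw 2.51 (0.47, '94/160')
stupa [465.5 -16.   47.5] yaw 2.06 (0.54, '187/320')
small [465.5 -11.2  37.5] yaw 0.0 (0.44, '126/160')
lotus foot [667.6  -3.2  47.5] yaw 0.0 (0.6, '116/160')
monk [641.4 219.   17.5] yaw 0.0 (0.35, '68/160')
```

View pics/w17.png

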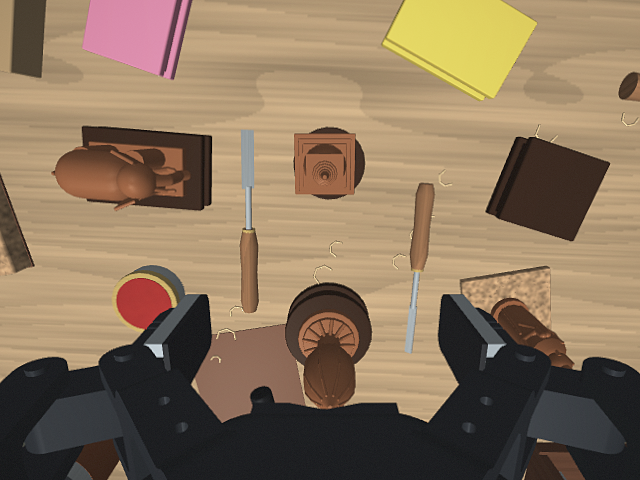

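Emit:
jog_arm(moves=[{"dx": -0.297,"dy": -0.02,"dz": 0,"turn": 0,"gripper": 1},{"dx": -0.297,"dy": -0.02,"dz": -0.3,"turn": 0,"gripper": 1},{"dx": -0.297,"dy": -0.02,"dz": -0.7,"turn": 0,"gripper": 1},{"dx": -0.297,"dy": -0.02,"dz": -0.8,"turn": 0,"gripper": 1},{"dx": -0.297,"dy": -0.02,"dz": -0.8,"turn": 0,"gripper": 1}])

```text
time: 44.68
ee_pos: [0.4648, -0.0168, 0.1953]
tcp_rot: [3.141, -0.001, -3.103]
force: [-0.0, 0.2, 1.0]
grip_width: 0.0853
finger_force: 0.0
```

Emit:
jog_arm(moves=[{"dx": 0,"dy": 0,"dz": -0.4,"turn": 0,"gripper": 1},{"dx": 0,"dy": 0,"dz": -0.65,"turn": 0,"gripper": 1},{"dx": 0,"dy": 0,"dz": -0.76,"turn": 0,"gripper": 1},{"dx": 0,"dy": 0,"dz": -0.76,"turn": 0,"gripper": 1},{"dx": 0,"dy": 0,"dz": -0.76,"turn": 0,"gripper": 1}])

```text
time: 45.3
ee_pos: [0.4665, -0.0178, 0.1067]
tcp_rot: [-3.141, 0.004, -3.104]
force: [0.2, 1.0, 0.8]
grip_width: 0.0855
finger_force: 0.0
```

Emit:
jog_arm(moves=[{"dx": 0,"dy": 0,"dz": 0,"turn": 0,"gripper": 1},{"dx": 0,"dy": 0,"dz": 0,"turn": 0,"gripper": 1}])

```text
time: 45.55
ee_pos: [0.4655, -0.0177, 0.1054]
tcp_rot: [-3.141, 0.002, -3.104]
force: [-0.6, 0.9, -0.3]
grip_width: 0.0853
finger_force: 0.0
```

Emit:
jog_arm(moves=[{"dx": 0,"dy": 0.01,"dz": -0.004,"turn": 0,"gripper": 1},{"dx": 0,"dy": 0.01,"dz": -0.004,"turn": 0,"gripper": 0},{"dx": 0,"dy": 0.01,"dz": -0.004,"turn": 0,"gripper": 0},{"dx": 0,"dy": 0.01,"dz": -0.004,"turn": 0,"gripper": 0},{"dx": 0,"dy": 0.01,"dz": -0.004,"turn": 0,"gripper": 0}])

```text
time: 46.18
ee_pos: [0.4649, -0.0163, 0.104]
tcp_rot: [3.141, 0.0, -3.104]
force: [-0.1, 0.7, 1.5]
grip_width: 0.0248
finger_force: 60.5
```

Emit:
jog_arm(moves=[{"dx": 0,"dy": 0,"dz": 0,"turn": 0,"gripper": 0},{"dx": 0,"dy": 0,"dz": 0,"turn": 0,"gripper": 0}])

```text
time: 46.42
ee_pos: [0.4649, -0.0163, 0.104]
tcp_rot: [3.141, 0.0, -3.104]
force: [0.2, 0.2, -0.0]
grip_width: 0.0249
finger_force: 60.4
```

Emit:
jog_arm(moves=[{"dx": 0,"dy": 0,"dz": 0.1,"turn": 0,"gripper": 0},{"dx": 0,"dy": 0,"dz": 0.4,"turn": 0,"gripper": 0},{"dx": 0,"dy": 0,"dz": 0.7,"turn": 0,"gripper": 0},{"dx": 0,"dy": 0,"dz": 0.9,"turn": 0,"gripper": 0},{"dx": 0,"dy": 0,"dz": 0.9,"turn": 0,"gripper": 0}])

```text
time: 47.05
ee_pos: [0.4664, -0.0167, 0.2147]
tcp_rot: [-3.14, 0.005, -3.104]
force: [0.8, -0.5, -1.4]
grip_width: 0.0248
finger_force: 60.1
```

Emit:
jog_arm(moves=[{"dx": 0.05,"dy": 0.3,"dz": 0,"turn": -0.016,"gripper": 0},{"dx": 0.05,"dy": 0.69,"dz": 0,"turn": -0.016,"gripper": 0},{"dx": 0.05,"dy": 0.69,"dz": 0,"turn": -0.016,"gripper": 0}])

```text
time: 47.42
ee_pos: [0.4697, 0.0688, 0.2102]
tcp_rot: [3.141, -0.003, 3.083]
force: [-0.3, -1.0, -1.6]
grip_width: 0.0247
finger_force: 60.2
```

Emit:
jog_arm(moves=[{"dx": 0.05,"dy": 0.3,"dz": 0,"turn": -0.016,"gripper": 0},{"dx": 0.05,"dy": 0.69,"dz": 0,"turn": -0.016,"gripper": 0},{"dx": 0.05,"dy": 0.69,"dz": 0,"turn": -0.016,"gripper": 0}])

```text
time: 47.8
ee_pos: [0.476, 0.1509, 0.2104]
tcp_rot: [-3.141, -0.002, 2.982]
force: [-0.3, -1.6, -1.9]
grip_width: 0.0246
finger_force: 60.4
```

Emit:
jog_arm(moves=[{"dx": 0.05,"dy": 0.3,"dz": 0,"turn": -0.0146,"gripper": 0},{"dx": 0.05,"dy": 0.69,"dz": 0,"turn": -0.0146,"gripper": 0},{"dx": 0.05,"dy": 0.69,"dz": 0,"turn": -0.0146,"gripper": 0},{"dx": 0.05,"dy": 0.69,"dz": 0,"turn": -0.0146,"gripper": 0},{"dx": 0.05,"dy": 0.69,"dz": 0,"turn": -0.0146,"gripper": 0}])

```text
time: 48.42
ee_pos: [0.4829, 0.2306, 0.2116]
tcp_rot: [-3.141, -0.0, 2.885]
force: [-0.1, -0.4, -0.8]
grip_width: 0.0245
finger_force: 60.5
```

```bash
python3 snap.py w18
python3 - <<'E'
from fit import *
f=load('w18');e=f['s']['ee_pos'];print(f['s']['tcp_rot'][2]*57.2958)
for s in (1,-1): show('stupa',fit([f],rect(.062,.062),[e[0],e[1],e[2]-.104+.0475,-.255],s,w=7))
show('square',fit([f],rect(.092,.092),[.484,.233,.0375,-.25],1,w=7))
show('small',fit([f],circ(.076),[.4655,-.0111,.0375,0],1,yaw=False,w=7))
E
```

```text
[0.4829 0.2306 0.2116] [-3.1407e+00 -2.0000e-04  2.8848e+00] 48.425
165.28752376337334
stupa [475.8 232.9 155.1] yaw -14.73 (0.6, '111/160')
stupa [484.  229.7 155.1] yaw -14.59 (0.26, '46/160')
square [482.4 233.9  37.5] yaw -14.17 (0.29, '106/160')
small [465.2 -10.9  37.5] yaw 0.0 (0.38, '103/160')
```

Emit:
jog_arm(moves=[{"dx": 0.005,"dy": 0.016,"dz": -0.2,"turn": 0,"gripper": 0},{"dx": 0.005,"dy": 0.016,"dz": -0.5,"turn": 0,"gripper": 0},{"dx": 0.005,"dy": 0.016,"dz": -0.75,"turn": 0,"gripper": 0},{"dx": 0.005,"dy": 0.016,"dz": -0.86,"turn": 0,"gripper": 0},{"dx": 0.005,"dy": 0.016,"dz": -0.86,"turn": 0,"gripper": 0}])

```text
time: 49.1
ee_pos: [0.4828, 0.2332, 0.108]
tcp_rot: [-3.14, -0.002, 2.886]
force: [-0.1, -0.9, -0.6]
grip_width: 0.0247
finger_force: 60.4
```

Emit:
jog_arm(moves=[{"dx": 0,"dy": 0,"dz": 0,"turn": 0,"gripper": 0},{"dx": 0,"dy": 0,"dz": 0,"turn": 0,"gripper": 0},{"dx": 0,"dy": 0,"dz": 0,"turn": 0,"gripper": 0}])

```text
time: 49.48
ee_pos: [0.4841, 0.2342, 0.1098]
tcp_rot: [3.141, 0.002, 2.887]
force: [-0.4, 0.3, -1.2]
grip_width: 0.0243
finger_force: 60.4
```

Emit:
jog_arm(moves=[{"dx": 0,"dy": -0.012,"dz": -0.02,"turn": 0,"gripper": 0},{"dx": 0,"dy": -0.012,"dz": -0.03,"turn": 0,"gripper": 0},{"dx": 0,"dy": -0.012,"dz": -0.03,"turn": 0,"gripper": 0},{"dx": 0,"dy": -0.012,"dz": -0.03,"turn": 0,"gripper": 0}])

```text
time: 49.98
ee_pos: [0.4833, 0.2325, 0.105]
tcp_rot: [-3.141, -0.0, 2.887]
force: [0.6, -0.6, -0.9]
grip_width: 0.0246
finger_force: 60.4
```

Just above contact, on target; lower 1 mm and release, then rise and check.

Emit:
jog_arm(moves=[{"dx": 0.002,"dy": 0,"dz": -0.01,"turn": 0,"gripper": 0},{"dx": 0.002,"dy": 0,"dz": -0.01,"turn": 0,"gripper": 0},{"dx": 0.002,"dy": 0,"dz": -0.01,"turn": 0,"gripper": 0}])

```text
time: 50.35
ee_pos: [0.4838, 0.2326, 0.1041]
tcp_rot: [3.141, 0.0, 2.887]
force: [-0.3, 0.3, 0.3]
grip_width: 0.0249
finger_force: 60.5
```

Emit:
jog_arm(moves=[{"dx": 0,"dy": 0,"dz": 0,"turn": 0,"gripper": 1},{"dx": 0,"dy": 0,"dz": 0,"turn": 0,"gripper": 1},{"dx": 0,"dy": 0,"dz": 0,"turn": 0,"gripper": 1},{"dx": 0,"dy": 0,"dz": 0,"turn": 0,"gripper": 1}])

```text
time: 50.85
ee_pos: [0.4837, 0.2326, 0.104]
tcp_rot: [3.142, 0.0, 2.887]
force: [-0.0, -0.1, 0.3]
grip_width: 0.0854
finger_force: 0.0
```

Emit:
jog_arm(moves=[{"dx": 0,"dy": 0,"dz": 0.3,"turn": 0,"gripper": 1},{"dx": 0,"dy": 0,"dz": 0.6,"turn": 0,"gripper": 1},{"dx": 0,"dy": 0,"dz": 1,"turn": 0,"gripper": 1},{"dx": 0,"dy": 0,"dz": 1,"turn": 0,"gripper": 1}])

```text
time: 51.35
ee_pos: [0.4862, 0.2334, 0.2293]
tcp_rot: [3.136, 0.008, 2.887]
force: [0.1, -0.1, -0.9]
grip_width: 0.0852
finger_force: 0.0
```

Emit:
jog_arm(moves=[{"dx": 0.4,"dy": 0,"dz": 0.6,"turn": 0.04,"gripper": 1},{"dx": 0.4,"dy": 0,"dz": 0.6,"turn": 0.04,"gripper": 1},{"dx": 0.4,"dy": 0,"dz": 0.6,"turn": 0.04,"gripper": 1},{"dx": 0.4,"dy": 0,"dz": 0.6,"turn": 0.04,"gripper": 1}])

```text
time: 51.85
ee_pos: [0.5312, 0.2325, 0.2948]
tcp_rot: [-3.141, -0.002, 3.137]
force: [0.4, -0.8, -0.6]
grip_width: 0.0855
finger_force: 0.0
```

```bash
python3 snap.py w19
python3 - <<'E'
from fit import *
f=load('w19')
show('stupa',fit([f],rect(.062,.062),[.484,.233,.0475,-.25],-1,w=7))
show('square',fit([f],rect(.092,.092),[.484,.233,.0375,-.25],1,w=7))
show('monk',fit([f],circ(.046),[.645,.2225,.0175,0],1,yaw=False,w=7))
show('monk',fit([f],circ(.046),[.645,.2225,.0175,0],-1,yaw=False,w=7))
E
```

```text
[0.5312 0.2325 0.2948] [-3.1412e+00 -1.8000e-03  3.1372e+00] 51.85
stupa [484.8 232.7  47.5] yaw -14.67 (0.31, '160/160')
square [484.2 233.2  37.5] yaw -14.61 (0.15, '160/160')
monk [641.8 222.8  17.5] yaw 0.0 (0.4, '108/160')
monk [645.9 222.4  17.5] yaw 0.0 (0.54, '67/160')
```

Emit:
jog_arm(moves=[{"dx": 0.945,"dy": -0.083,"dz": 0,"turn": 0,"gripper": 1},{"dx": 0.945,"dy": -0.083,"dz": 0,"turn": 0,"gripper": 1},{"dx": 0.945,"dy": -0.083,"dz": 0,"turn": 0,"gripper": 1},{"dx": 0.945,"dy": -0.083,"dz": -0.4,"turn": 0,"gripper": 1},{"dx": 0.945,"dy": -0.083,"dz": -0.8,"turn": 0,"gripper": 1}])

```text
time: 52.52
ee_pos: [0.6446, 0.2231, 0.2]
tcp_rot: [3.141, 0.002, 3.138]
force: [-0.0, -0.1, -0.3]
grip_width: 0.085
finger_force: 0.0
```

Emit:
jog_arm(moves=[{"dx": 0,"dy": 0,"dz": -0.3,"turn": 0,"gripper": 1},{"dx": 0,"dy": 0,"dz": -0.6,"turn": 0,"gripper": 1},{"dx": 0,"dy": 0,"dz": -0.9,"turn": 0,"gripper": 1},{"dx": 0,"dy": 0,"dz": -0.9,"turn": 0,"gripper": 1}])

```text
time: 53.02
ee_pos: [0.6403, 0.2221, 0.0878]
tcp_rot: [-3.14, -0.009, 3.138]
force: [-0.4, -1.0, 0.9]
grip_width: 0.085
finger_force: 0.0
```

Emit:
jog_arm(moves=[{"dx": 0,"dy": 0,"dz": -0.15,"turn": 0,"gripper": 1},{"dx": 0,"dy": 0,"dz": -0.15,"turn": 0,"gripper": 1},{"dx": 0,"dy": 0,"dz": -0.15,"turn": 0,"gripper": 1}])

```text
time: 53.4
ee_pos: [0.6457, 0.2228, 0.0753]
tcp_rot: [3.141, 0.002, 3.138]
force: [0.2, -0.5, 0.8]
grip_width: 0.0853
finger_force: 0.0
```

Emit:
jog_arm(moves=[{"dx": -0.004,"dy": 0,"dz": -0.045,"turn": 0,"gripper": 1},{"dx": -0.004,"dy": 0,"dz": -0.045,"turn": 0,"gripper": 1},{"dx": -0.004,"dy": 0,"dz": -0.045,"turn": 0,"gripper": 1}])

```text
time: 53.78
ee_pos: [0.6446, 0.2226, 0.0685]
tcp_rot: [-3.142, -0.0, 3.138]
force: [0.3, -0.1, 0.3]
grip_width: 0.0853
finger_force: 0.0
```

Emit:
jog_arm(moves=[{"dx": 0,"dy": 0,"dz": 0,"turn": 0,"gripper": 0},{"dx": 0,"dy": 0,"dz": 0,"turn": 0,"gripper": 0},{"dx": 0,"dy": 0,"dz": 0,"turn": 0,"gripper": 0},{"dx": 0,"dy": 0,"dz": 0,"turn": 0,"gripper": 0},{"dx": 0,"dy": 0,"dz": 0,"turn": 0,"gripper": 0}])

```text
time: 54.4
ee_pos: [0.6448, 0.2227, 0.0689]
tcp_rot: [3.141, 0.001, 3.138]
force: [-0.2, 0.4, 0.7]
grip_width: 0.0347
finger_force: 60.0
```

Emit:
jog_arm(moves=[{"dx": 0,"dy": 0,"dz": 0.1,"turn": 0,"gripper": 0},{"dx": 0,"dy": 0,"dz": 0.4,"turn": 0,"gripper": 0},{"dx": 0,"dy": 0,"dz": 0.7,"turn": 0,"gripper": 0},{"dx": 0,"dy": 0,"dz": 1,"turn": 0,"gripper": 0},{"dx": 0,"dy": 0,"dz": 1,"turn": 0,"gripper": 0}])

```text
time: 55.02
ee_pos: [0.6467, 0.223, 0.1938]
tcp_rot: [3.14, 0.008, 3.138]
force: [-0.2, 0.5, -1.1]
grip_width: 0.035
finger_force: 60.0
```

Emit:
jog_arm(moves=[{"dx": -0.37,"dy": -0.49,"dz": 0.2,"turn": 0,"gripper": 0},{"dx": -0.74,"dy": -0.97,"dz": 0.2,"turn": 0,"gripper": 0},{"dx": -0.74,"dy": -0.97,"dz": 0.2,"turn": 0,"gripper": 0},{"dx": -0.74,"dy": -0.97,"dz": 0.2,"turn": 0,"gripper": 0}])

```text
time: 55.52
ee_pos: [0.5544, 0.1049, 0.2117]
tcp_rot: [-3.141, -0.002, 3.136]
force: [0.6, -0.2, -1.3]
grip_width: 0.0348
finger_force: 60.1
```

Emit:
jog_arm(moves=[{"dx": -0.37,"dy": -0.49,"dz": 0,"turn": 0,"gripper": 0},{"dx": -0.755,"dy": -0.985,"dz": 0,"turn": 0,"gripper": 0},{"dx": -0.755,"dy": -0.985,"dz": 0,"turn": 0,"gripper": 0},{"dx": -0.755,"dy": -0.985,"dz": 0,"turn": 0,"gripper": 0},{"dx": -0.755,"dy": -0.985,"dz": 0,"turn": 0,"gripper": 0}])

```text
time: 56.15
ee_pos: [0.466, -0.0112, 0.2121]
tcp_rot: [3.141, 0.0, 3.139]
force: [-0.1, -0.1, -1.1]
grip_width: 0.0347
finger_force: 60.3
```

```bash
python3 snap.py w20
python3 - <<'E'
from fit import *
f=load('w20');e=f['s']['ee_pos']
show('monk',fit([f],circ(.046),[e[0],e[1],e[2]-.0689+.0175,0],1,yaw=False,w=6))
show('monk',fit([f],circ(.046),[e[0],e[1],e[2]-.0689+.0175,0],-1,yaw=False,w=6))
show('small',fit([f],circ(.076),[.4655,-.0111,.0375,0],1,yaw=False,w=7))
E
```

```text
[ 0.466  -0.0112  0.2121] [3.1408e+00 1.0000e-04 3.1388e+00] 56.15
monk [465.3 -10.9 160.7] yaw 0.0 (0.5, '47/160')
monk [466.6 -10.9 160.7] yaw 0.0 (0.42, '55/160')
small [464.1 -10.8  37.5] yaw 0.0 (0.74, '106/160')
```

Emit:
jog_arm(moves=[{"dx": -0.003,"dy": -0.004,"dz": -0.2,"turn": 0,"gripper": 0},{"dx": -0.003,"dy": -0.004,"dz": -0.5,"turn": 0,"gripper": 0},{"dx": -0.003,"dy": -0.004,"dz": -0.8,"turn": 0,"gripper": 0},{"dx": -0.003,"dy": -0.004,"dz": -0.9,"turn": 0,"gripper": 0},{"dx": -0.003,"dy": -0.004,"dz": -0.9,"turn": 0,"gripper": 0}])

```text
time: 56.82
ee_pos: [0.4646, -0.0118, 0.1039]
tcp_rot: [3.141, -0.002, 3.139]
force: [0.1, -0.5, -0.8]
grip_width: 0.0347
finger_force: 60.3
```

Emit:
jog_arm(moves=[{"dx": 0,"dy": 0,"dz": 0,"turn": 0,"gripper": 0},{"dx": 0,"dy": 0,"dz": 0,"turn": 0,"gripper": 0},{"dx": 0,"dy": 0,"dz": 0,"turn": 0,"gripper": 0}])

```text
time: 57.2
ee_pos: [0.4656, -0.0127, 0.1057]
tcp_rot: [-3.141, 0.002, 3.138]
force: [-0.5, -0.5, -0.5]
grip_width: 0.0348
finger_force: 60.3
```

Emit:
jog_arm(moves=[{"dx": 0,"dy": 0.007,"dz": -0.02,"turn": 0,"gripper": 0},{"dx": 0,"dy": 0.007,"dz": -0.04,"turn": 0,"gripper": 0},{"dx": 0,"dy": 0.007,"dz": -0.04,"turn": 0,"gripper": 0},{"dx": 0,"dy": 0.007,"dz": -0.04,"turn": 0,"gripper": 0}])

```text
time: 57.7
ee_pos: [0.4647, -0.0116, 0.0996]
tcp_rot: [3.142, -0.0, 3.138]
force: [0.4, -0.3, -0.7]
grip_width: 0.0351
finger_force: 60.3
```

Emit:
jog_arm(moves=[{"dx": 0.006,"dy": 0,"dz": -0.006,"turn": 0,"gripper": 0},{"dx": 0.006,"dy": 0,"dz": -0.006,"turn": 0,"gripper": 0},{"dx": 0.006,"dy": 0,"dz": -0.006,"turn": 0,"gripper": 0}])

```text
time: 58.08
ee_pos: [0.4655, -0.0116, 0.099]
tcp_rot: [3.142, 0.0, 3.138]
force: [-0.5, 0.2, 0.0]
grip_width: 0.0352
finger_force: 60.3
```

Emit:
jog_arm(moves=[{"dx": 0,"dy": 0,"dz": 0,"turn": 0,"gripper": 1},{"dx": 0,"dy": 0,"dz": 0,"turn": 0,"gripper": 1},{"dx": 0,"dy": 0,"dz": 0,"turn": 0,"gripper": 1},{"dx": 0,"dy": 0,"dz": 0,"turn": 0,"gripper": 1}])

```text
time: 58.58
ee_pos: [0.4656, -0.0117, 0.0991]
tcp_rot: [-3.142, 0.0, 3.138]
force: [-0.8, -0.1, 0.8]
grip_width: 0.0853
finger_force: 0.0
```

Emit:
jog_arm(moves=[{"dx": 0,"dy": 0,"dz": 0.3,"turn": 0,"gripper": 1},{"dx": 0,"dy": 0,"dz": 0.6,"turn": 0,"gripper": 1},{"dx": 0,"dy": 0,"dz": 1,"turn": 0,"gripper": 1},{"dx": 0,"dy": 0,"dz": 1,"turn": 0,"gripper": 1}])

```text
time: 59.08
ee_pos: [0.4682, -0.0121, 0.2239]
tcp_rot: [-3.14, 0.009, 3.138]
force: [-0.3, -0.3, -0.1]
grip_width: 0.0853
finger_force: 0.0
```

Emit:
jog_arm(moves=[{"dx": 0.35,"dy": 0,"dz": 0.7,"turn": 0,"gripper": 1},{"dx": 0.35,"dy": 0,"dz": 0.7,"turn": 0,"gripper": 1},{"dx": 0.35,"dy": 0,"dz": 0.7,"turn": 0,"gripper": 1},{"dx": 0.35,"dy": 0,"dz": 0.7,"turn": 0,"gripper": 1}])

```text
time: 59.58
ee_pos: [0.5071, -0.0116, 0.3018]
tcp_rot: [3.141, -0.002, 3.138]
force: [0.6, -0.5, 0.8]
grip_width: 0.0855
finger_force: 0.0
```

```bash
python3 snap.py w21
cat > chk.py <<'E'
import sys
from fit import *
f=[load(a) for a in sys.argv[1:]]
show('monk',fit(f,circ(.046),[.4655,-.0111,.0475,0],-1,yaw=False,w=6))
show('small',fit(f,circ(.076),[.4655,-.0111,.0375,0],1,yaw=False,w=7))
show('lotus',fit(f,circ(.072),[.6648,-.004,.0475,0],-1,yaw=False,w=7))
show('large',fit(f,circ(.104),[.665,-.0035,.0375,0],1,yaw=False,w=7))
show('eleph',fit(f,rect(.05,.096),[.478,-.2083,.0495,-.046],-1,w=7))
show('long',fit(f,rect(.08,.126),[.478,-.2083,.0375,-.046],1,w=7))
show('stupa',fit(f,rect(.062,.062),[.484,.233,.0475,-.25],-1,w=7))
show('square',fit(f,rect(.092,.092),[.484,.233,.0375,-.25],1,w=7))
E
python3 chk.py w21
```

```text
[ 0.5071 -0.0116  0.3018] [ 3.1413e+00 -1.8000e-03  3.1380e+00] 59.575
monk [466.1 -11.4  47.5] yaw 0.0 (0.58, '80/160')
small [465.4 -10.8  37.5] yaw 0.0 (0.39, '160/160')
lotus [667.5  -3.3  47.5] yaw 0.0 (0.57, '115/160')
large [662.1  -4.   37.5] yaw 0.0 (0.72, '104/160')
eleph [ 477.5 -209.7   49.5] yaw -2.1 (0.35, '89/160')
long [ 477.9 -205.9   37.5] yaw -2.62 (0.29, '119/160')
stupa [485.1 233.3  47.5] yaw -14.47 (0.32, '137/160')
square [484.4 232.9  37.5] yaw -14.55 (0.28, '105/160')
```

Emit:
jog_arm(moves=[{"dx": 0.67,"dy": -0.14,"dz": -0.05,"turn": -0.125,"gripper": 1},{"dx": 0.67,"dy": -0.14,"dz": -0.05,"turn": -0.125,"gripper": 1},{"dx": 0.67,"dy": -0.14,"dz": -0.05,"turn": -0.125,"gripper": 1},{"dx": 0.67,"dy": -0.14,"dz": -0.05,"turn": -0.125,"gripper": 1},{"dx": 0.67,"dy": -0.14,"dz": -0.05,"turn": -0.125,"gripper": 1}])

```text
time: 60.25
ee_pos: [0.5872, -0.0284, 0.2957]
tcp_rot: [-3.14, -0.002, 2.353]
force: [-0.6, 0.0, -0.0]
grip_width: 0.0847
finger_force: 0.0
```

Emit:
jog_arm(moves=[{"dx": 0.67,"dy": -0.14,"dz": 0,"turn": -0.125,"gripper": 1},{"dx": 0.67,"dy": -0.14,"dz": 0,"turn": -0.125,"gripper": 1},{"dx": 0.67,"dy": -0.14,"dz": 0,"turn": -0.125,"gripper": 1},{"dx": 0.67,"dy": -0.14,"dz": 0,"turn": -0.125,"gripper": 1},{"dx": 0.67,"dy": -0.14,"dz": 0,"turn": -0.125,"gripper": 1}])

```text
time: 60.88
ee_pos: [0.668, -0.0452, 0.2964]
tcp_rot: [-3.14, -0.0, 1.569]
force: [-0.2, -0.8, -0.0]
grip_width: 0.085
finger_force: 0.0
```

Emit:
jog_arm(moves=[{"dx": 0,"dy": 0,"dz": 0,"turn": 0,"gripper": 1},{"dx": 0,"dy": 0,"dz": 0,"turn": 0,"gripper": 1}])

```text
time: 61.12
ee_pos: [0.6681, -0.0452, 0.2971]
tcp_rot: [-3.142, 0.0, 1.569]
force: [0.6, -0.4, -0.0]
grip_width: 0.0852
finger_force: 0.0
```

```bash
python3 snap.py w22; python3 chk.py w22; python3 -c "
import cv2
im=cv2.imread('pics/w22.png')[80:260,60:460]; cv2.imwrite('pics/c22.png',cv2.resize(im,(800,360),interpolation=2))"
```

```text
[ 0.6681 -0.0452  0.2971] [-3.1416  0.      1.5691] 61.125
monk [464.9 -11.6  47.5] yaw 0.0 (0.5, '92/160')
small [466.2 -10.5  37.5] yaw 0.0 (0.53, '93/160')
lotus [666.4  -4.   47.5] yaw 0.0 (0.46, '143/160')
large [665.4  -3.4  37.5] yaw 0.0 (0.39, '160/160')
eleph [ 479.4 -209.7   49.5] yaw -3.03 (0.65, '46/160')
long [ 479.5 -204.    37.5] yaw -1.43 (0.4, '59/160')
stupa [484.  233.   47.5] yaw -14.32 (nan, '0/160')
square [484.  233.   37.5] yaw -14.32 (nan, '0/160')fit.py:34: RuntimeWarning: Mean of empty slice.
  return p,round(float(np.sqrt((e[i]**2).mean())),2),f'{i.sum()}/{len(views)*len(out)}'
  ret = ret.dtype.type(ret / rcount)
```

View pics/c22.png

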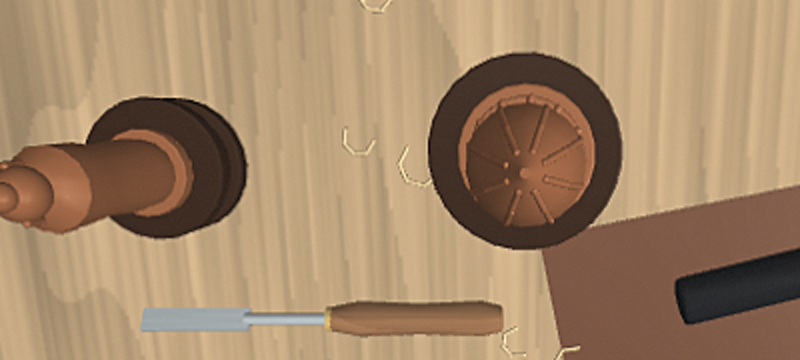

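```bash
python3 -c "
from cell import ticket; print(ticket.job_done())"
```

```text
the job is handed in; nothing more can be done
None
```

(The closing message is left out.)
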